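# Put the lid on the pot under the spice rack

### The arm

A 7-joint arm with a two-finger parallel gripper is mounted at the origin on the work surface. World frame = base frame: x ahead of the robot, y to its left, z up, the work surface at z = 0. Lengths are in mm, angles in rad, forces in N, time in s.
With the tool pointing down it reaches from about 400 to 875 mm from the base axis. Payload 4.4 kg.
Tool frame: the origin (TCP) lies midway between the tips of the shut fingers; the grasp point (between the pads) lies 19 mm behind it; z points along the fingers, y is the line along which they close (so a half turn about z gives the same grasp; the last joint's range is limited). The gripper opens to 85 mm and grips with 20 to 120 N. Pads are 22 mm wide; open, the fingers measure 114 mm over their backs; the gripper's body (76 mm by 85 mm) begins 54 mm behind the grasp point. The pads swing forward as they close: fully open they stand 13 mm farther back than shut.
Start: joints at [-1.283, 0.628, 0.038, 1.517, -0.027, 0.996, -0.02], TCP at [225.179, 609.764, 231.313] pointing down, gripper open.
Joint ranges: [-3.06, 3.06], [-0.37, 2.12], [-1.25, 1.32], [0.18, 2.47], [-1.1, 4.24], [0.23, 1.98], [-2.94, 2.94]. Speed limits (rad/s): [2.57, 2.57, 3.14, 3.14, 3.14, 3.14, 3.14].

### API

Orientations are given as [roll, pitch, yaw] about the fixed x, y, z axes, in that order (R = Rz(yaw) Ry(pitch) Rx(roll)).
In Python, from cell import telemetry, eyes, ctrl, finder gives the robot as it stands.
- The arm moves only by the tool move_arm, never from a script. Its argument "steps" is a list of rows, each a list of 7 numbers: the turn, a rotation vector about the world's x, y, z in degrees, then the shift along the world's x, y, z in m, then the finger opening in m, from 0 to 0.0854. A call has 1 to 5 rows; each row shifts and turns the commanded pose from where the row before left it; what a row does not reach is not made up. A row lasts 1/10 s, in which the tool goes at most 50 mm and 8.59 degrees, less where a joint would pass 70% of its speed; a pose out of reach is approached as far as the arm can. A call with a gripper value outside its range is refused whole. The fingers move at their own pace and stop on an object; the grip force is fixed at half the most. Time passes only in rows, so rows that do not move let the fingers close. It gives the time, the measured TCP pose, the force, the opening and the grip force at its end, in the units of the state.
- telemetry.read_state(): the state, without advancing time (a new reading comes with each control period).
- eyes.get_image(name): name is "side" or "top" or "wrist"; returns (picture, depth): 384x512x3 uint8, blue, green, red; 384x512 float32, mm along the optical axis (not along the pixel's ray), 0 where there is no reading.
- eyes.calibration(name): a dict with "fx", "fy", "cx", "cy" (pixels), "position" and "attitude" of the camera in the world. Camera axes: x right, y down, z forward; pixel columns grow to the right and rows downward; lengths in mm; the calibration is good to about 2 mm. A picture is of the moment at which its call begins: read the wrist's pose just before it. calibration takes no time and is no camera call; for the wrist camera it gives the pose at the moment of the call.
- ctrl.finish_job(): hands the job in; it is judged then, once.
Trained networks look in the newest picture that a camera, given by its name, has taken for a name from the list of things; names that differ only in an ending like _2 or _b are one class to them, and where a whole thing is asked for, a point or a joint stands for the part that bears it (a point fixed in the world has none). Each returns a list of dicts, best first, with "confidence" (0 to 1); they miss things now and then, are a little off and sometimes report something else, mostly with a low value. They report only what shows in the picture. A call takes as long as a camera call.
- finder.boxes_of(camera, name): "location" ([x, y, z] in mm, in the coordinates of the camera as it stood for that picture, good to about 4 mm: the middle of the surface that is visible of it).
- finder.cut_out(camera, name): "mask" (384x512 bool, what is visible of it).
- finder.pinpoint(camera, name): "location" ([x, y, z] in mm, in the coordinates of the camera as it stood for that picture, good to about 4 mm: a listed point, or the origin of a listed thing).
The state is a dict: "clock": time; "qpos": joint angles; "qd": joint speeds; "tau": joint torques, N m; "eef_pos": TCP position; "tool_rot": TCP orientation; "force": force on the tool from outside, world axes, zero at the start; "torque": the same for the moment, N m; "width": finger opening in mm; "gripper_force": force on a finger pad.
Only numpy, scipy, OpenCV 4.12 (cv2) and the standard library are available. Lean on these libraries where they do the work, as an engineer would, in place of code of your own. Each camera call takes 0.05 s, during which the arm holds its last target. There are 200 camera calls.

### The job

Put the red cast-iron lid, which leans in the lid stand, on the open red pot on the stove. Reach in under the spice rack and lower it gently by its knob, right down until it sits level and fully home in the rim before you let go, not dropped in; do not knock the rack or shift the pots and the other things about.

Things in the scene. Friction and masses are not known exactly. Their poses are not given: they have to be found in the camera images.
- lid_knob (a point): Centre of the steel ball knob on the loose red lid; z out of the lid's top along the knob's stem (turn about z is free, the lid is round). Ball 32 mm across, on a 14 mm stem; the lid's shallow dome begins 25 mm below this point. The flange's underside, which lies on the pot's rim when home, is 35 mm below this point. The heavy lid may swing about the line of the fingers when held by the ball
- pot_rim (a point): Open red cast-iron pot, loose on either of the stove's two pan supports; this point is the centre of its mouth in the plane of the rim, z up. Inside 152 mm across, wall 4 mm, 80 mm tall; two loop ears stick out 35 mm along its x, about 20 mm below the rim. When the lid is home the knob's centre is 35 mm above this point
- rack_edge (a point): Fixed wire rack with spice jars, standing over the back of the stove; this point is the middle of its shelf's front edge, on the underside, 335 mm above the counter. y runs along the 690 mm edge, x points backwards, away from the robot. The shelf is 200 mm deep, 10 mm thick and covers about the rear half of both pots; open in front, a leg at each end 205 mm behind the edge
- stove: Fixed two-burner table-top gas stove, 600 mm along its y, 360 mm along its x, body top 66 mm high, pan supports 85 mm high, centred 150 mm either side of its centre along y; two knobs on the front face. Origin: centre of its underside on the counter
- stand: Fixed lid stand: wooden tray 155 by 136 mm with a low front lip and sides 18 to 24 mm high, and a steel wire hoop sloping 65 degrees behind the lid, about 135 mm tall. Origin: centre of its underside on the counter under the lid; the lid's knob faces its -x side
- lid: The lid, enamelled cast iron, about 0.75 kg; origin at the centre of its flat underside, 43 mm below the knob's centre. Flange 166 mm across, 4 mm thick; below it a round spigot 8 mm deep, 149 mm across, enters the pot. At the start it stands on its edge in the stand, leaning back: its plane 65 degrees from level, the knob facing forward and up, its own x axis up the slope
- pot: The open pot itself, about 1.7 kg; origin at the centre of its base, 80 mm below pot_rim
- pan: Blue enamel pan 200 mm across with its own lid already on, 109 mm tall over its knob, standing on the other burner, to be left alone; ears 30 mm long along its x. Origin: centre of its base
- rack: The wire rack itself; origin on the counter under rack_edge
- spoon: Wooden spoon, 220 mm, lying on a chopping board, to be left alone
- shaker: White salt shaker 42 mm across, 73 mm tall, to be left alone
- mug: White mug 82 mm across, 92 mm tall, to be left alone
- tin: Blue tin 74 mm across, 110 mm tall, to be left alone

How it is judged:
By the outcome, as a careful person would: the job done as asked, in the order asked, and still so for the second after the job is handed in, with the robot touching nothing.
It also fails if it takes over 61 s, if anything falls off the work surface, if the arm or the gripper's body presses on something with over 40 N, if the wrist force passes 120 N, or if a joint passes its speed limit or range.

## Working session

There is one attempt and no reset: what is moved stays moved. The work goes in short steps, Python scripts to look and compute and a tool call to move; the robot and the scene stay as the last step left them, time stands still between calls to the robot, and variables do not carry over. Pictures are saved under pics/ and viewed, at most 10 in all, crops included, and the job is handed in when it is done.

Besides the shell and the picture viewer there is one more tool, called after "Emit:" in YAML: its name, and indented under it one key for each argument. move_arm: Moves the arm, as the interface text tells. Its arguments: {"type":"object","properties":{"steps":{"type":"array"}},"required":["steps"]}

```bash
mkdir -p pics
cat > h.py <<'E'
import numpy as np,cv2
from scipy.spatial.transform import Rotation as R
from cell import telemetry,eyes,ctrl,finder
def att(c):
    a=np.array(c["attitude"],float)
    return a if a.shape==(3,3) else R.from_euler('xyz',a).as_matrix()
def world(c,p): return att(c)@np.array(p,float)+np.array(c["position"],float)
E
ls
python3 - <<'E'
from h import *
s=telemetry.read_state(); print({k:np.round(v,3) for k,v in s.items()})
ims=[]
for n in ["side","top"]:
    c=eyes.calibration(n); print(n,c)
    im,d=eyes.get_image(n); ims.append(im)
    np.save(f"{n}.npy",d)
    for t in ["lid_knob","pot_rim","rack_edge","stand","pan","stove","lid","pot"]:
        for r in finder.pinpoint(n,t)[:2]: print(t,round(r["confidence"],2),np.round(world(c,r["location"])))
cv2.imwrite("pics/a.png",cv2.resize(np.vstack(ims),(450,675))[:] if 0 else np.vstack([cv2.resize(i,(400,300)) for i in ims]))
cv2.imwrite("pics/side.png",ims[0]);cv2.imwrite("pics/top.png",ims[1])
E
```

```text
h.py
pics
{'clock': np.float64(0.0), 'qpos': array([-1.283,  0.629,  0.038,  1.518, -0.027,  0.996, -0.02 ]), 'qd': array([-0.002, -0.002,  0.001, -0.003, -0.   ,  0.002,  0.001]), 'tau': array([ 1.0000e-03, -5.6340e+01,  1.2270e+00, -1.9345e+01,  1.1000e-02,
        1.0000e-02, -0.0000e+00]), 'eef_pos': array([224.947, 609.155, 230.394]), 'tool_rot': array([-3.14 ,  0.   ,  2.788]), 'force': array([-0.205, -0.48 ,  0.454]), 'torque': array([-0.004, -0.023,  0.007]), 'gripper_force': np.float64(0.0), 'width': np.float64(85.893)}
side {'fx': 410.3449463491388, 'fy': 410.3449463491388, 'cx': 251.05438581158492, 'cy': 195.9789950809409, 'position': array([-274.32800357,  909.20853137, 1327.56035045]), 'attitude': array([-2.36589268e+00, -3.69041780e-04, -2.41532537e+00])}
lid_knob 0.65 [439. 282.  94.]
pot_rim 0.59 [729. 318.  -1.]
rack_edge 0.75 [ 548. -165.  332.]
stand 0.77 [479. 294.  -5.]
stove 0.87 [ 552. -160.   -3.]
lid 0.96 [472. 291.  76.]
top {'fx': 411.4627512375825, 'fy': 411.4627512375825, 'cx': 255.29152883591735, 'cy': 194.9594859513883, 'position': array([ 227.34401547,  102.17501978, 1510.41636553]), 'attitude': array([-2.93457572e+00, -2.80451438e-03, -1.68733857e+00])}
lid_knob 0.71 [445. 284.  94.]
lid_knob 0.59 [485. 288.  83.]
pot_rim 0.79 [561.  -3. 166.]
rack_edge 0.84 [ 553. -165.  335.]
rack_edge 0.15 [735. 323.   4.]
stand 0.93 [477. 293.  -1.]
pan 0.8 [ 538. -313.   84.]
pan 0.72 [622. 447.   0.]
stove 0.96 [ 554. -157.   -1.]
lid 0.57 [481. 287.  82.]
```

View pics/top.png

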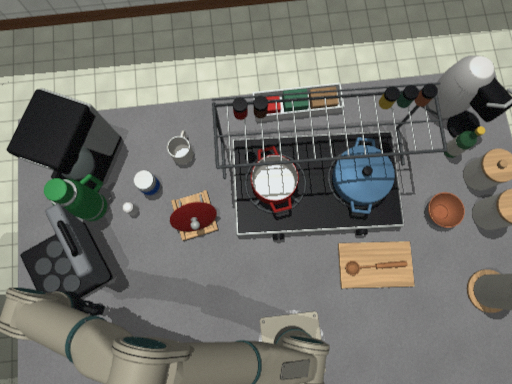

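View pics/side.png

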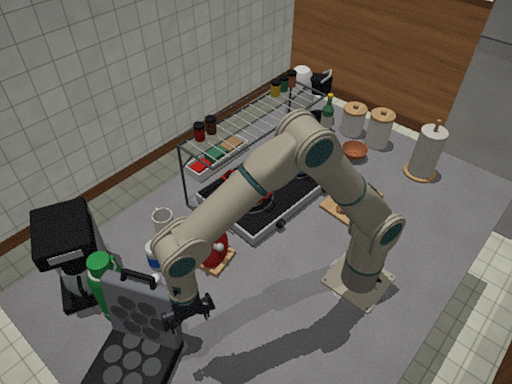

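The top view shows the lid leaning at about (193,217) with its knob at (195,224). The pot is at (273,180), ears roughly front to back, on the left burner with the rack wires over its rear half. The pan is at (364,176). The side view has the pot and pan mostly hidden behind the arm. Next I'll refine the knob, lid normal, pot circle and yaws.

```bash
cat >> h.py <<'E'
def cloud(c,d,m):
    v,u=np.nonzero(m&(d>0)); z=d[v,u]
    P=np.c_[(u-c["cx"])/c["fx"]*z,(v-c["cy"])/c["fy"]*z,z]
    return P@att(c).T+np.array(c["position"])
def circ(P):
    A=np.c_[2*P[:,:2],np.ones(len(P))]; s=np.linalg.lstsq(A,(P[:,:2]**2).sum(1),rcond=None)[0]
    return s[:2],np.sqrt(s[2]+s[0]**2+s[1]**2)
E
python3 - <<'E'
from h import *
c=eyes.calibration("top"); im,d=eyes.get_image("top")
def m(t):
    r=finder.cut_out("top",t); 
    if r: print(t,round(r[0]["confidence"],2),r[0]["mask"].sum())
    return r[0]["mask"] if r else None
for t in ["stove","stand","pot","lid","rack"]:
    k=m(t)
    if k is None: continue
    P=cloud(c,d,k); print(t,np.round(np.percentile(P,[2,50,98],axis=0)))
    if t in("stove","stand"):
        Q=P[(P[:,2]>40)&(P[:,2]<100)] if t=="stove" else P[P[:,2]<40]
        print(cv2.minAreaRect(Q[:,:2].astype(np.float32)))
    if t=="pot":
        Q=P[abs(P[:,2]-165)<7]; print("rim",len(Q),circ(Q),np.median(Q[:,2]))
        E=P[abs(P[:,2]-145)<12]
        C=circ(Q)[0]; f=E[np.linalg.norm(E[:,:2]-C,axis=1)>92]; print("ears",[np.round(x) for x in f[::4]])
    if t=="lid":
        # flange/dome plane: RANSAC on points, drop knob
        best=None; rng=np.random.default_rng(0)
        for _ in range(500):
            a=P[rng.choice(len(P),3,False)]; n=np.cross(a[1]-a[0],a[2]-a[0]); L=np.linalg.norm(n)
            if L<1: continue
            n/=L; n*=np.sign(n[2]); i=abs((P-a[0])@n)<4
            if best is None or i.sum()>best.sum(): best=i
        Q=P[best]; n=np.linalg.svd(Q-Q.mean(0))[2][2]; n*=np.sign(n[2]); h=(P-Q.mean(0))@n
        print("normal",n,"elev",np.degrees(np.arcsin(n[2])),"yaw to",np.degrees(np.arctan2(-n[1],-n[0])),best.sum(),len(P)); K=P[h>12]; print("knob pts",len(K),K.mean(0) if len(K) else 0,h.max())
# knob by pinpoint of wrist? rack edge front line: points z 320-350
P=cloud(c,d,np.ones_like(d,bool)); S=P[(P[:,2]>322)&(P[:,2]<348)&(P[:,0]>480)&(P[:,0]<780)&(P[:,1]<230)&(P[:,1]>-530)]
for y in range(-480,200,80):
    q=S[abs(S[:,1]-y)<40]; print(y,len(q),np.round(np.sort(q[:,0])[:4]))
E
```

```text
stove 0.61 10379
stove [[ 370. -450.   52.]
 [ 497. -140.   67.]
 [ 729.  128.   88.]]
((547.7689208984375, -162.39852905273438), (599.9342041015625, 382.3209533691406), 86.53009033203125)
stand 0.68 637
stand [[409. 220.  -1.]
 [529. 289.  14.]
 [573. 364.  34.]]
((492.7733154296875, 293.8343811035156), (159.58721923828125, 139.9171905517578), 10.099263191223145)
pot 0.58 1989
pot [[456. -81.  74.]
 [566.  -9.  94.]
 [668.  68. 169.]]
rim 214 (array([562.49723868,  -5.77326399]), np.float64(77.91247025659041)) 164.76238976920115
ears [array([679.,  -6., 145.]), array([676., -19., 149.]), array([675.,  -2., 148.]), array([672., -15., 152.]), array([671.,   9., 152.]), array([670.,  -5., 149.]), array([666., -18., 156.]), array([668.,  13., 149.]), array([667.,  -1., 148.]), array([666., -22., 145.]), array([665.,  27., 155.]), array([662., -21., 147.]), array([663.,  27., 149.]), array([658., -28., 145.]), array([655., -21., 144.]), array([655.,  35., 153.]), array([651.,  32., 153.]), array([645.,  40., 152.]), array([481., -50., 143.]), array([477., -53., 144.]), array([474., -52.,
[... 451 characters left out ...]
., -32., 149.]), array([451.,  -1., 149.]), array([449., -14., 153.]), array([448.,   2., 148.])]
lid 0.69 1002
lid [[436. 217.  27.]
 [473. 287. 104.]
 [505. 358. 156.]]
normal [-0.88762809 -0.1620234   0.4311204 ] elev 25.53868469130604 yaw to 10.344610628020686 789 994
knob pts 69 [442.23844543 281.26835281 108.16755229] 44.599231075487786
rack 0.96 4467
rack [[ 545. -522.    1.]
 [ 702. -253.  346.]
 [ 827.  171.  419.]]
-480 354 [539. 539. 539. 539.]
-400 252 [542. 542. 542. 542.]
-320 283 [544. 545. 545. 545.]
-240 354 [547. 548. 548. 549.]
-160 335 [551. 551. 551. 551.]
-80 316 [553. 554. 554. 554.]
0 300 [556. 557. 557. 557.]
80 232 [560. 560. 561. 561.]
160 395 [563. 563. 564. 564.]
```

Emit:
move_arm:
  steps:
    - [0,0,6,0.01,-0.04,0.01,0.085]
    - [0,0,6,0.01,-0.04,0.01,0.085]
    - [0,0,6,0.01,-0.04,0.01,0.085]
    - [0,0,6,0.01,-0.04,0.01,0.085]
    - [0,0,6,0.01,-0.04,0.01,0.085]

```text
clock: 1.7
eef_pos: [275.5, 408.1, 281.8]
tool_rot: [3.142, 0.0, -2.967]
force: [0.6, 0.0, 0.3]
width: 84.9
gripper_force: 0.0
```

Run:
```python
from h import *
import json
s=telemetry.read_state(); print({k:np.round(s[k],4).tolist() for k in("clock","qpos","eef_pos","tool_rot")})
```

```text
{'clock': 1.7, 'qpos': [-0.9615, 0.343, -0.0982, 1.8774, 0.0418, 0.9229, 0.6658], 'eef_pos': [275.5209, 408.1108, 281.7692], 'tool_rot': [3.1416, 0.0005, -2.9674]}
```

```bash
cat > kin.py <<'E'
import numpy as np
from scipy.spatial.transform import Rotation as R
from scipy.optimize import least_squares
LO=np.array([-3.06,-.37,-1.25,.18,-1.1,.23,-2.94]);HI=np.array([3.06,2.12,1.32,2.47,4.24,1.98,2.94])
def fk(q,p):
    H,L1,L2,D,a,b=p
    Rz=lambda t:R.from_euler('z',-t); Ry=lambda t:R.from_euler('y',t)
    A=Rz(q[0])*Ry(q[1])*Rz(q[2]); x=np.array([0,0,H])+A.apply([a,0,L1])
    A=A*Ry(q[3])*Rz(q[4]); x=x+A.apply([-a,0,L2]); A=A*Ry(q[5])*Rz(q[6])
    return x+A.apply([b,0,D]),A
E
cat > fit.py <<'E'
from kin import *
data=[([-1.283,.6285,.038,1.5175,-.027,.996,-.02],[225.0,609.3,230.6],[-3.14,0,2.788]),
([-0.9615,0.343,-0.0982,1.8774,0.0418,0.9229,0.6658],[275.52,408.11,281.77],[3.1416,.0005,-2.9674])]
for q,x,r in data:
    T=R.from_euler('xyz',r); A=fk(q,[300,450,450,200,0,0])[1]
    print((A.inv()*T).as_rotvec())
f=lambda p:np.concatenate([fk(q,[p[0],p[1],p[2],200,p[3],0])[0]-x for q,x,r in data])
s=least_squares(f,[300,450,450,0]);print(s.x,s.fun)
f=lambda p:np.concatenate([fk(q,[p[0],p[1],p[2],200,0,0])[0]-x for q,x,r in data])
s=least_squares(f,[300,450,450]);print(s.x,s.fun)
E
python3 fit.py
```

```text
[1.57817531e-03 1.06678401e-03 1.57116965e+00]
[ 3.99196194e-05 -8.54144176e-05  1.57084891e+00]
[167.78975509 572.13562771 371.33459983   1.48601795] [-27.03272517   9.73995669  -1.48032578 -24.37141685  12.74269252
   1.48034016]
[169.98238213 572.00018267 374.02545943] [-26.97669261   9.8991399   -1.23421547 -24.48446481  12.58085823
   1.23421547]
```

Emit:
move_arm:
  steps:
    - [1.5,-8,0,0.01,-0.02,0.02,0.085]
    - [1.5,-8,0,0.01,-0.02,0.02,0.085]
    - [1.5,-8,0,0.01,-0.02,0.01,0.085]

```text
clock: 2.0
eef_pos: [306.6, 349.8, 333.8]
tool_rot: [3.128, 0.433, -2.978]
force: [-0.4, -0.9, 0.3]
width: 85.0
gripper_force: 0.0
```

Run:
```python
from h import *
s=telemetry.read_state(); print({k:np.round(s[k],4).tolist() for k in("clock","qpos","eef_pos","tool_rot")})
```

```text
{'clock': 2.0, 'qpos': [-1.2002, 0.1109, 0.0222, 2.1412, 0.5552, 0.7182, 0.1675], 'eef_pos': [306.5533, 349.8259, 333.786], 'tool_rot': [3.1284, 0.4328, -2.9776]}
```

```bash
cat > kin.py <<'E'
import numpy as np
from scipy.spatial.transform import Rotation as R
from scipy.optimize import least_squares
LO=np.array([-3.06,-.37,-1.25,.18,-1.1,.23,-2.94]);HI=np.array([3.06,2.12,1.32,2.47,4.24,1.98,2.94])
TO=R.from_euler('z',np.pi/2)
def fk(q,p):
    Rz=lambda t:R.from_euler('z',-t); Ry=lambda t:R.from_euler('y',t)
    A=Rz(q[0]); x=A.apply([0,p[4],p[0]]); A=A*Ry(q[1])*Rz(q[2]); x=x+A.apply([p[7],p[5],p[1]])
    A=A*Ry(q[3])*Rz(q[4]); x=x+A.apply([-p[7],p[6],p[2]]); A=A*Ry(q[5]); x=x+A.apply([p[8],p[9],0]);A=A*Rz(q[6])
    return x+A.apply([0,0,p[3]]),A*TO
P0=np.array([365,395,385,300,0,0,0,0,0,0.])
def fit(data,w=.02):
    f=lambda p:np.concatenate([fk(q,p)[0]-x for q,x,r in data]+[(p-P0)*w])
    s=least_squares(f,P0); return s.x,s.fun[:3*len(data)]
data=[([-1.283,.6285,.038,1.5175,-.027,.996,-.02],[225.0,609.3,230.6],[-3.14,0,2.788]),
([-0.9615,0.343,-0.0982,1.8774,0.0418,0.9229,0.6658],[275.52,408.11,281.77],[3.1416,.0005,-2.9674]),
([-1.2002, 0.1109, 0.0222, 2.1412, 0.5552, 0.7182, 0.1675],[306.5533, 349.8259, 333.786],[3.1284, 0.4328, -2.9776])]
E
python3 -c "
from kin import *
np.set_printoptions(suppress=True,precision=1)
p,f=fit(data);print(p,f)
p,f=fit(data,.005);print(p,f)"
```

```text
[332.4 558.8 389.5 343.  -10.9 -13.4  -2.    3.   10.6  -2. ] [-0.2 -0.   0.2  0.2 -0.2 -0.1 -0.   0.2 -0.1]
[335.7 559.  375.1 354.2 -11.3 -19.3   1.2   1.7  -3.1   1.2] [-0.2  0.   0.   0.2 -0.1 -0.  -0.   0.  -0. ]
```

Emit:
move_arm:
  steps:
    - [1.5,-8,0,-0.01,-0.02,0.02,0.085]
    - [1.5,-8,0,-0.01,-0.02,0.01,0.085]
    - [1.5,-8,0,-0.01,-0.02,0.0,0.085]

```text
clock: 2.3
eef_pos: [281.5, 302.9, 351.3]
tool_rot: [-3.136, 0.72, -2.976]
force: [-0.6, -0.5, -3.2]
width: 85.0
gripper_force: 0.0
```

Run:
```python
from h import *
s=telemetry.read_state(); print({k:np.round(s[k],4).tolist() for k in("clock","qpos","eef_pos","tool_rot")})
c=eyes.calibration("wrist"); im,d=eyes.get_image("wrist"); cv2.imwrite("pics/w1.png",im)
for r in finder.pinpoint("wrist","lid_knob")[:2]: print(r["confidence"],world(c,r["location"]))
```

```text
{'clock': 2.3, 'qpos': [-1.4129, 0.0222, -0.0639, 2.3749, 1.025, 0.846, -0.4938], 'eef_pos': [281.4671, 302.9445, 351.2933], 'tool_rot': [-3.1356, 0.72, -2.976]}
0.66 [441.43704017 287.56196541  93.90293146]
```

```bash
cat >> kin.py <<'E'
data.append(([-1.4129, 0.0222, -0.0639, 2.3749, 1.025, 0.846, -0.4938],[281.4671, 302.9445, 351.2933],[-3.1356, 0.72, -2.976]))
def pose(yaw,d,flip=0):
    yaw,d=np.radians([yaw,d]); z=np.array([np.cos(yaw)*np.cos(d),np.sin(yaw)*np.cos(d),-np.sin(d)])
    y=np.array([-np.sin(yaw),np.cos(yaw),0])*(-1 if flip else 1)
    return R.from_matrix(np.c_[np.cross(y,z),y,z])
def ik(x,A,p,q0,w=.01):
    def f(q):
        X,B=fk(q,p); return np.concatenate([(X-x)/5,(A.inv()*B).as_rotvec()*40,w*(q-q0)])
    s=least_squares(f,np.clip(q0,LO+.01,HI-.01),bounds=(LO+.02,HI-.02),max_nfev=150); return s.x,np.abs(s.fun[:6]).max()
E
cat > plan.py <<'E'
from kin import *
np.set_printoptions(suppress=True,precision=2)
p,f=fit(data);print(p,np.abs(f).max())
rng=np.random.default_rng(1); qc=np.array(data[-1][0])
K=np.array([443,284,96]);F=np.array([562,-6,200])
for nm,X,yaw0 in(("pick",K,10.3),("place",F,0)):
  for dy in (0,) if nm=="pick" else (-25,0,25):
   for d in (0,15,30,45,60):
    A=pose(yaw0+dy,d); best=[]
    for k in range(12):
        q0=qc if k==0 else LO+(HI-LO)*rng.random(7)
        q,e=ik(X+A.apply([0,0,19]),A,p,q0)
        if e<.5: best.append((np.abs(q-qc).max(),q))
    best.sort(key=lambda b:b[0]); print(nm,dy,d,len(best),best[0][1] if best else "")
E
python3 plan.py
```

```text
[335.46 558.4  380.1  350.55 -11.74 -16.9    0.18   1.78   0.91   0.18] 0.21149200179527838Traceback (most recent call last):
  File "plan.py", line 12, in <module>
    q,e=ik(X+A.apply([0,0,19]),A,p,q0)
        ~~^^^^^^^^^^^^^^^^^^^^^^^^^^^^
  File "kin.py", line 26, in ik
    s=least_squares(f,np.clip(q0,LO+.01,HI-.01),bounds=(LO+.02,HI-.02),max_nfev=150); return s.x,np.abs(s.fun[:6]).max()
    return func(*args, **kwargs)
    raise ValueError("Initial guess is outside of provided bounds")
ValueError: Initial guess is outside of provided bounds
```

View pics/w1.png

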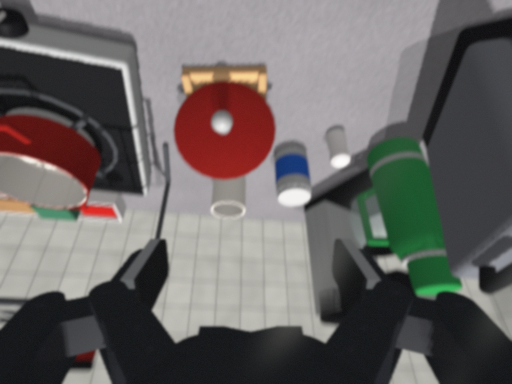

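The wrist view has the lid square to the camera with its knob at (222,122). The stand lip is above it in the picture and the mug is behind it at (228,200). The fingers are at the bottom, so the camera currently sits under the hand. I'll check the camera offset and the IK options, flipped grasp included.

```bash
sed -i 's/LO+.01,HI-.01/LO+.03,HI-.03/' kin.py
cat > plan.py <<'E'
from kin import *
np.set_printoptions(suppress=True,precision=2)
p,f=fit(data)
rng=np.random.default_rng(1); qc=np.array(data[-1][0])
K=np.array([443,284,96]);F=np.array([562,-6,200])
for nm,X,yaw0 in(("pick",K,10.3),("place",F,0)):
 for fl in(0,1):
  for dy in (0,) if nm=="pick" else (-25,0,25):
   for d in (0,15,30,45,60):
    A=pose(yaw0+dy,d,fl); best=[]
    for k in range(10):
        q0=qc if k==0 else LO+(HI-LO)*rng.random(7)
        q,e=ik(X+A.apply([0,0,19]),A,p,q0)
        if e<.5: best.append((np.abs(q-qc).max(),q))
    best.sort(key=lambda b:b[0]); print(nm,"flip",fl,dy,d,len(best),best[0][1] if best else "")
E
time python3 plan.py
python3 - <<'E'
from h import *
s=telemetry.read_state(); c=eyes.calibration("wrist")
T=R.from_euler('xyz',s["tool_rot"]); print("cam in tool",T.inv().apply(np.array(c["position"])-s["eef_pos"]),T.inv().apply(att(c)[:,2]))
E
```

```text
pick flip 0 0 0 0 
pick flip 0 0 15 0 
pick flip 0 0 30 0 
pick flip 0 0 45 0 
pick flip 0 0 60 6 [-0.39  0.77 -0.63  2.38  2.04  0.81 -1.03]
pick flip 1 0 0 0 
pick flip 1 0 15 0 
pick flip 1 0 30 0 
pick flip 1 0 45 0 
pick flip 1 0 60 5 [-1.16  0.78  0.52  2.41  3.25  0.4   0.8 ]
place flip 0 -25 0 0 
place flip 0 -25 15 0 
place flip 0 -25 30 0 
place flip 0 -25 45 6 [-0.24  0.56 -0.14  2.41  2.16  0.73 -1.3 ]
place flip 0 -25 60 7 [-0.28  0.48  0.09  2.24  1.55  0.27 -0.57]
place flip 0 0 0 0 
place flip 0 0 15 0 
place flip 0 0 30 0 
place flip 0 0 45 0 
place flip 0 0 60 5 [ 0.25  0.48 -0.42  2.27  2.01  0.25 -0.47]
place flip 0 25 0 0 
place flip 0 25 15 0 
place flip 0 25 30 0 
place flip 0 25 45 4 [ 0.91  0.8  -1.09  2.38  2.61  0.47 -0.33]
place flip 0 25 60 5 [ 0.74  0.63 -0.92  2.21  1.52  0.25  0.6 ]
place flip 1 -25 0 0 
place flip 1 -25 15 0 
place flip 1 -25 30 0 
place flip 1 -25 45 5 [-0.62  0.6   0.4   2.42  2.51  0.52  1.45]
place flip 1 -25 60 4 [-0.31  0.48  0.12  2.24  1.56  0.25  2.56]
place flip 1 0 0 0 
place flip 1 0 15 0 
place flip 1 0 30 0 
place flip 1 0 45 0 
place flip 1 0 60 4 [-0.4   0.5   0.48  2.29  4.13  0.25  0.51]
place flip 1 25 0 0 
place flip 1 25 15 0 
place flip 1 25 30 0 
place flip 1 25 45 3 [ 0.5   0.58 -0.41  2.4   3.64  0.5   1.71]
place flip 1 25 60 3 [ 0.74  0.63 -0.92  2.21  1.52  0.25 -2.54]
cam in tool [  74.46847178    0.29877925 -142.7963622 ] [-0.2938209   0.00105163  0.95585991]
real	0m12.284s
user	0m12.859s
sys	0m0.031s
```

```bash
cat > go.py <<'E'
# usage: go.py x y z yaw d  -> shift and turn from measured pose
import sys
from h import *
from kin import pose
x=np.array(list(map(float,sys.argv[1:6]))); s=telemetry.read_state()
T=R.from_euler('xyz',s["tool_rot"]); A=pose(x[3],x[4])
z=T.as_matrix()[:,2]; print("now",np.round(s["eef_pos"],1),"yaw",np.degrees(np.arctan2(z[1],z[0])),"d",np.degrees(np.arcsin(-z[2])),"q",np.round(s["qpos"],2))
print("turn",np.round((A*T.inv()).as_rotvec(degrees=True),2),"shift",np.round(x[:3]-s["eef_pos"],1),"F",np.round(s["force"],1),"w",s["width"],s["clock"])
E
python3 go.py 402 277 165 10.3 60
python3 - <<'E'
from kin import *
np.set_printoptions(suppress=True,precision=2)
p,f=fit(data); q=np.array(data[-1][0])
for d in(48,52,55,60,65,70):
    A=pose(10.3,d)
    for nm,X in(("pick",np.array([442,284,95])+A.apply([0,0,19])),("pre",np.array([442,284,95])+A.apply([0,0,-62]))):
        print(nm,d,*ik(X,A,p,q))
q=np.array([-0.39,0.77,-0.63,2.38,2.04,0.81,-1.03])
for yaw in(-20,-10,0,10):
  for d in(50,55,60):
    A=pose(yaw,d); print("place",yaw,d,*ik(np.array([562,-6,200])+A.apply([0,0,19]),A,p,q))
E
```

```text
now [279.7 300.7 348.4] yaw 8.598145279696332 d 49.02978107270124 q [-1.41  0.02 -0.07  2.38  1.02  0.85 -0.49]
turn [-1.15 10.93  0.77] shift [ 122.3  -23.7 -183.4] F [ 0.2 -0.6  0.5] w 84.90829112848431 2.4
pick 48 [-0.2   1.18 -1.23  2.45  1.98  1.62 -0.94] 1.4143260909625408
pre 48 [-0.29  0.91 -1.23  2.45  1.7   1.43 -0.97] 3.4730509048943636
pick 52 [-0.16  1.14 -1.23  2.45  1.98  1.53 -0.91] 0.4752273887484647
pre 52 [-0.22  0.87 -1.23  2.45  1.71  1.32 -0.91] 2.3666907656532654
pick 55 [-0.55  0.78 -0.45  2.45  2.22  0.86 -1.29] 1.0462112666198605e-05
pre 55 [-0.18  0.84 -1.23  2.45  1.72  1.25 -0.88] 1.3293068007285316
pick 60 [-0.54  0.73 -0.4   2.39  2.15  0.68 -1.17] 2.5755209918543187e-05
pre 60 [-0.66  0.51 -0.31  2.44  1.95  0.53 -1.05] 1.1833014406936796e-05
pick 65 [-0.53  0.69 -0.36  2.33  2.01  0.52 -0.99] 1.2790404954055118e-05
pre 65 [-0.74  0.47 -0.12  2.36  1.72  0.32 -0.76] 1.088961820494566e-05
pick 70 [-0.57  0.66 -0.24  2.27  1.8   0.34 -0.75] 1.0810230522961878e-05
pre 70 [-0.72  0.47 -0.07  2.28  1.15  0.25 -0.14] 5.048900964133716e-06
place -20 50 [ 0.05
[... 223 characters left out ...]
ce -10 50 [ 0.18  0.53 -0.49  2.41  2.31  0.64 -1.01] 3.2969346869249354e-06
place -10 55 [ 0.15  0.49 -0.41  2.34  2.15  0.46 -0.85] 9.676320905782631e-06
place -10 60 [ 0.15  0.48 -0.38  2.27  1.83  0.34 -0.51] 4.486360240321119e-05
place 0 50 [ 0.34  0.55 -0.58  2.42  2.52  0.57 -0.96] 5.106747628660796e-06
place 0 55 [ 0.29  0.5  -0.49  2.35  2.37  0.39 -0.82] 7.534360315730737e-06
place 0 60 [ 0.25  0.48 -0.42  2.27  2.01  0.25 -0.47] 1.4742363094733071e-05
place 10 50 [ 0.52  0.58 -0.68  2.4   2.68  0.48 -0.86] 6.461605294716407e-06
place 10 55 [ 0.45  0.53 -0.59  2.33  2.53  0.31 -0.74] 3.96456018961544e-05
place 10 60 [ 0.49  0.53 -0.66  2.26  1.92  0.25 -0.14] 2.1592991409740218e-05
```

Emit:
move_arm:
  steps:
    - [-0.3,2.2,0.15,0.025,-0.005,-0.036,0.085]
    - [-0.3,2.2,0.15,0.025,-0.005,-0.037,0.085]
    - [-0.3,2.2,0.15,0.024,-0.005,-0.037,0.085]
    - [-0.2,2.2,0.15,0.024,-0.005,-0.037,0.085]
    - [-0.1,2.2,0.15,0.024,-0.004,-0.036,0.085]

```text
clock: 2.9
eef_pos: [398.0, 282.0, 181.0]
tool_rot: [-3.141, 0.542, -2.967]
force: [0.9, 1.0, 1.9]
width: 85.0
gripper_force: 0.0
```

```bash
python3 go.py 402 277 165 10.3 60;  python3 - <<'E'
from h import *
c=eyes.calibration("wrist"); im,d=eyes.get_image("wrist"); cv2.imwrite("pics/w2.png",im)
for r in finder.pinpoint("wrist","lid_knob")[:2]: print(r["confidence"],world(c,r["location"]))
r=finder.cut_out("wrist","lid")
if r:
    P=cloud(c,d,r[0]["mask"]); n=np.array([-.887,-.161,.43]); n/=np.linalg.norm(n)
    h=P@n; K=P[h>np.median(h)+18]; print(len(P),len(K),np.median(h),h.max())
    if len(K)>30:
        A=np.c_[2*K,np.ones(len(K))]; f=lambda x:np.linalg.norm(K-x,axis=1)-16
        from scipy.optimize import least_squares
        q=least_squares(f,K.mean(0)-10*n,loss="soft_l1"); print("knob sphere",q.x,np.abs(q.fun).mean())
E
```

```text
now [398. 282. 181.] yaw 9.929649719599563 d 58.95428451003858 q [-0.99  0.42  0.08  2.44  1.94  0.35 -1.07]
turn [-0.15  1.04  0.31] shift [  4.  -5. -16.] F [0.9 1.  1.9] w 84.95973130020732 2.9
0.96 [442.11201211 284.14005294  92.5433809 ]
21677 1042 -424.9636088870901 -380.73523302080014
knob sphere [443.61934572 286.67511542  98.0143522 ] 0.3705149221533799
```

Emit:
move_arm:
  steps:
    - [0,0.5,0.2,0.012,0.0,-0.023,0.085]
    - [0,0.5,0.2,0.014,0.001,-0.026,0.085]
    - [0,0,0,0.015,0.002,-0.027,0.085]
    - [0,0,0,0.015,0.003,-0.027,0.085]
    - [0,0,0,0,0,0,0.085]

```text
clock: 3.55
eef_pos: [453.4, 287.8, 77.4]
tool_rot: [3.141, 0.525, -2.962]
force: [-0.1, 0.2, 0.6]
width: 84.9
gripper_force: 0.0
```

```bash
python3 go.py 454 288 78 10.3 60;  python3 - <<'E'
from h import *
c=eyes.calibration("wrist"); im,d=eyes.get_image("wrist"); cv2.imwrite("pics/w3.png",im)
E
```

```text
now [453.4 287.8  77.4] yaw 10.377222611229989 d 59.92658408851953 q [-0.72  0.71 -0.14  2.39  2.34  0.55 -1.38]
turn [-0.06  0.06  0.  ] shift [0.6 0.2 0.6] F [-0.1  0.2  0.6] w 84.91961036418779 3.55
```

View pics/w3.png

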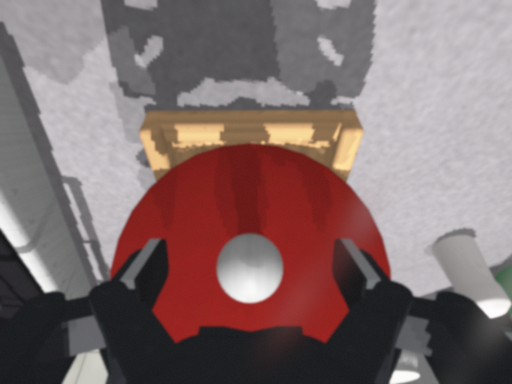

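The knob at (250,268) sits between the open fingers (about x 160 and 352), so I'll close.

Emit:
move_arm:
  steps:
    - [0,0,0,0,0,0,0.02]
    - [0,0,0,0,0,0,0.02]
    - [0,0,0,0,0,0,0.02]
    - [0,0,0,0,0,0,0.02]
    - [0,0,0,0,0,0,0.02]

```text
clock: 4.1
eef_pos: [452.3, 288.0, 80.6]
tool_rot: [3.139, 0.528, -2.961]
force: [-4.3, -1.3, 10.1]
width: 29.3
gripper_force: 58.3
```

Emit:
move_arm:
  steps:
    - [0,0,0,0,0,0,0.02]
    - [0,0,0,0,0,0,0.02]
    - [0,0,0,-0.001,0,0.004,0.02]
    - [0,0,0,-0.001,0,0.006,0.02]
    - [0,0,0,-0.002,0,0.008,0.02]

```text
clock: 4.6
eef_pos: [447.3, 287.4, 96.8]
tool_rot: [3.139, 0.523, -2.961]
force: [-0.6, 0.2, -8.2]
width: 29.2
gripper_force: 60.5
```

```bash
cat > lid.py <<'E'
from h import *
import sys
s=telemetry.read_state()
T=R.from_euler('xyz',s["tool_rot"]); g=s["eef_pos"]-19*T.as_matrix()[:,2]
c=eyes.calibration("wrist"); im,d=eyes.get_image("wrist")
if len(sys.argv)>1: cv2.imwrite("pics/%s.png"%sys.argv[1],im)
r=finder.cut_out("wrist","lid")
if r:
    P=cloud(c,d,r[0]["mask"]); P=P[np.linalg.norm(P-g,axis=1)<110]
    best=None; rng=np.random.default_rng(0)
    for _ in range(400):
        a=P[rng.choice(len(P),3,False)]; n=np.cross(a[1]-a[0],a[2]-a[0]); L=np.linalg.norm(n)
        if L<50: continue
        n/=L; n*=np.sign(n[2]); i=abs((P-a[0])@n)<2.5
        if best is None or i.sum()>best.sum(): best=i
    Q=P[best]; m=Q.mean(0); n=np.linalg.svd((Q-m)[::max(1,len(Q)//3000)])[2][2]; n*=np.sign(n[2])
    print("n",np.round(n,3),"elev",np.degrees(np.arcsin(n[2])),"dist grasp to plane",(g-m)@n,len(Q),len(P))
    h=(P-m)@n; K=P[h>15]
    if len(K)>30:
        from scipy.optimize import least_squares
        q=least_squares(lambda x:np.linalg.norm(K-x,axis=1)-16,g,loss="soft_l1"); print("ball",np.round(q.x,1),np.abs(q.fun).mean(),"grasp",np.round(g,1))
print("F",np.round(s["force"],1),"w",s["width"],s["gripper_force"],"clk",s["clock"])
E
python3 lid.py; python3 go.py 454 288 78 10.3 60
```

```text
n [-0.869 -0.16   0.469] elev 27.972848588995767 dist grasp to plane 26.072167577109727 22622 31824
ball [438.5 286.4 113.9] 0.38645932844551767 grasp [438.  285.7 113.3]
F [-0.6  0.2 -8.2] w 29.24425287226458 60.48366665840149 clk 4.6
now [447.5 288.1  97.9] yaw 10.72482211074497 d 59.89733725131773 q [-0.75  0.65 -0.11  2.4   2.3   0.5  -1.34]
turn [-0.18  0.07 -0.14] shift [  6.5  -0.1 -19.9] F [ 0.  -0.4 -7. ] w 29.411893467859873 4.7
```

Emit:
move_arm:
  steps:
    - [0,0,0,-0.005,0,0.02,0.02]
    - [0,0,0,-0.01,0,0.03,0.02]
    - [0,0,0,-0.01,0,0.035,0.02]
    - [0,0,0,-0.01,0,0.035,0.02]
    - [0,0,0,-0.01,0,0.035,0.02]

```text
clock: 5.2
eef_pos: [416.3, 285.5, 219.3]
tool_rot: [-3.133, 0.536, -2.959]
force: [1.5, -0.1, -7.9]
width: 29.3
gripper_force: 61.1
```

```bash
python3 lid.py; python3 go.py 454 288 78 10.3 60
```

```text
n [-0.86  -0.156  0.486] elev 29.061848916720432 dist grasp to plane 26.309982700010323 23058 32330
ball [407.1 284.6 235.9] 0.6531918284616547 grasp [406.7 283.9 235.6]
F [ 1.5 -0.1 -7.9] w 29.250462745686256 61.08302593231201 clk 5.2
now [417.1 286.2 220.2] yaw 9.637639150765253 d 59.13009910852259 q [-1.07  0.34  0.23  2.36  1.49  0.26 -0.55]
turn [0.11 0.9  0.21] shift [  36.9    1.8 -142.2] F [-0.8 -0.1 -8.1] w 29.097431747690692 5.3
```

```bash
cat > p2.py <<'E'
from kin import *
np.set_printoptions(suppress=True,precision=2)
p,f=fit(data); q0=np.array([-1.07,.34,.23,2.36,1.49,.26,-.55])
for X in([310,430,43],[350,400,43],[330,430,43]):
  for yaw in(30,50):
    q=q0
    for d in (75,90,105,120):
        A=pose(yaw,d); q,e=ik(np.array(X)+[0,0,60]+A.apply([0,0,19]),A,p,q,.05)
    print(X,yaw,"set up60",q,round(e,3)); q,e=ik(np.array(X)+A.apply([0,0,19]),A,p,q,.05); print("   set",q,round(e,3))
    for d in(60,55,50):
        A=pose(yaw,d); print("  regrasp",d,*ik(np.array(X)+A.apply([0,0,19]),A,p,q0,.05))
E
python3 p2.py
python3 - <<'E'
from h import *
c=eyes.calibration("top"); d=np.load("top.npy"); 
P=cloud(c,d,np.ones_like(d,bool)); S=P[(P[:,2]>12)&(P[:,2]<200)&(P[:,0]>200)&(P[:,0]<480)&(P[:,1]>150)]
for x in range(200,480,40):
    q=S[(S[:,0]>=x)&(S[:,0]<x+40)]; print(x,[int(v) for v in sorted(set(np.round(q[:,1]/20)*20))])
E
```

```text
[310, 430, 43] 30 set up60 [-0.48  1.03 -0.78  1.53  0.39  1.28  0.77] 0.0
   set [-0.49  1.11 -0.75  1.53  0.43  1.2   0.77] 0.0
  regrasp 60 [-0.95  0.86 -0.37  2.38  2.26  0.76 -1.32] 0.00019345716637235246
  regrasp 55 [-0.99  0.91 -0.36  2.43  2.32  0.92 -1.43] 0.00020136378090409652
  regrasp 50 [-0.56  1.36 -1.23  2.45  2.11  1.75 -0.94] 0.2717515596518242
[310, 430, 43] 50 set up60 [-0.56  1.05 -0.8   1.49  0.5   1.39  0.98] 0.0
   set [-0.58  1.13 -0.76  1.5   0.55  1.31  0.96] 0.0
  regrasp 60 [-0.72  0.89 -0.5   2.43  2.52  0.78 -1.06] 0.00022060318997469756
  regrasp 55 [-0.34  1.28 -1.23  2.45  2.2   1.37 -0.5 ] 1.083489774680023
  regrasp 50 [-0.36  1.3  -1.23  2.45  2.24  1.42 -0.51] 3.1640717061407604
[350, 400, 43] 30 set up60 [-0.41  1.04 -0.78  1.51  0.41  1.31  0.83] 0.0
   set [-0.43  1.11 -0.74  1.51  0.45  1.23  0.83] 0.0
  regrasp 60 [-0.8   0.86 -0.39  2.4   2.34  0.77 -1.27] 0.00019991752574871922
  regrasp 55 [-0.81  0.92 -0.44  2.45  2.39  0.97 -1.34] 0.0006590146176131477
  regrasp 50 [-0.42  1.34 -1.23  2.45  2.14  1.68 -0.83] 0.9884066309938697
[350, 40
[... 868 characters left out ...]
.67  0.89 -0.5   2.4   2.53  0.74 -1.01] 0.00021900183773443515
  regrasp 55 [-0.3   1.28 -1.21  2.45  2.26  1.35 -0.48] 0.01564161198427065
  regrasp 50 [-0.3   1.32 -1.23  2.45  2.29  1.41 -0.47] 2.089721375584151
200 [360]
240 [640, 660, 680, 700, 720, 740, 760, 780, 800, 820]
280 [580, 600, 620, 640, 660, 680, 700, 720, 740, 760, 780, 800, 820, 840, 860]
320 [520, 580, 600, 620, 720, 740, 760, 780, 800, 820, 840, 860, 880]
360 [600, 620, 640, 720, 740, 760, 780, 800, 820, 840, 860, 880, 900]
400 [220, 240, 260, 280, 300, 320, 340, 360, 600, 620, 640, 660, 760, 780, 800, 820, 840, 860, 880, 900]
440 [200, 220, 240, 260, 280, 300, 320, 340, 360, 640, 660, 680, 760, 780, 800, 820, 840, 860]
```

```bash
python3 go.py 312 415 165 30 120 | tail -1
```

```text
turn [-20.73  57.53  17.85] shift [-105.1  128.8  -55.2] F [-0.8 -0.1 -8.1] w 29.097431747690692 5.3
```

Emit:
move_arm:
  steps:
    - [-2.1,5.8,1.8,-0.015,0.013,0.01,0.02]
    - [-2.1,5.8,1.8,-0.015,0.013,0.0,0.02]
    - [-2.1,5.8,1.8,-0.011,0.013,0.0,0.02]
    - [-2.1,5.8,1.8,-0.01,0.013,0.0,0.02]
    - [-2.1,5.8,1.8,-0.01,0.013,0.0,0.02]

```text
clock: 5.8
eef_pos: [395.4, 314.9, 221.7]
tool_rot: [-3.055, 0.235, -2.854]
force: [2.3, -1.6, -8.4]
width: 29.1
gripper_force: 61.0
```

Emit:
move_arm:
  steps:
    - [-2.1,5.8,1.8,-0.009,0.013,-0.01,0.02]
    - [-2.1,5.8,1.8,-0.009,0.013,-0.01,0.02]
    - [-2.1,5.8,1.8,-0.009,0.013,-0.01,0.02]
    - [-2.1,5.8,1.8,-0.009,0.013,-0.01,0.02]
    - [-1.8,5.3,1.6,-0.008,0.012,-0.01,0.02]

```text
clock: 6.3
eef_pos: [354.6, 379.9, 171.2]
tool_rot: [-3.067, -0.288, -2.7]
force: [0.4, 0.2, -7.5]
width: 28.8
gripper_force: 61.0
```

```bash
python3 lid.py w4; python3 go.py 312 415 165 30 120
```

```text
n [-0.298 -0.068  0.952] elev 72.18505541788173 dist grasp to plane 26.33471892365422 21656 31715
ball [359.2 384.2 189.3] 1.4096703342753545 grasp [358.9 383.5 189.4]
F [ 0.4  0.2 -7.5] w 28.78219539598404 61.014440059661865 clk 6.3
now [354.5 381.  168.3] yaw -140.18793501611052 d 72.90924825582114 q [-0.59  0.71 -0.42  1.67  0.21  1.12  0.94]
turn [-2.78 13.7   3.02] shift [-42.5  34.   -3.3] F [ 1.1  0.2 -7.6] w 29.224088966905168 6.4
```

Emit:
move_arm:
  steps:
    - [-1.3,5.8,0,-0.015,0.011,0.0,0.02]
    - [-1.3,5.8,0,-0.015,0.011,0.0,0.02]
    - [-1.3,5.7,0,-0.015,0.011,0.0,0.02]
    - [0,0,0,0,0,0,0.02]
    - [0,0,0,0,0,0,0.02]

```text
clock: 6.9
eef_pos: [309.3, 412.8, 171.5]
tool_rot: [3.137, -0.583, -2.667]
force: [-0.7, 0.4, -7.4]
width: 28.9
gripper_force: 61.8
```

```bash
python3 lid.py w5; python3 go.py 312 415 165 30 120
```

```text
n [-0.023 -0.013  1.   ] elev 88.45819091775978 dist grasp to plane 26.125982170746525 21854 30923
ball [318.8 418.3 187.1] 0.9461342965922562 grasp [318.7 417.5 187.3]
F [-0.7  0.4 -7.4] w 28.926934483898872 61.775028705596924 clk 6.9
now [308.7 413.3 173. ] yaw -153.4763497898993 d 56.596312702798336 q [-0.59  0.86 -0.48  1.47  0.07  1.39  1.01]
turn [ 1.3  -3.16  2.91] shift [ 3.3  1.7 -8. ] F [ 0.4 -0.6 -5.5] w 29.20877222563553 7.0
```

View pics/w5.png

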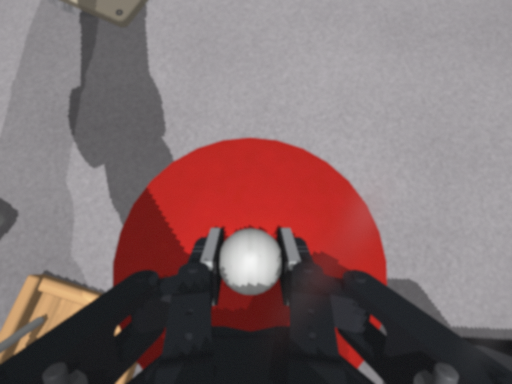

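The lid hangs level in the fingers, ball at (250,262), with clear counter below and the stand at the lower left. I'll set it flat on the counter so I can regrasp it with the hand leaning the other way.

Emit:
move_arm:
  steps:
    - [-0.3,1.2,0,-0.004,0.004,-0.035,0.02]
    - [0,0,0,-0.004,0.004,-0.04,0.02]
    - [0,0,0,-0.002,0.002,-0.035,0.02]
    - [0,0,0,0,0,-0.018,0.02]
    - [0,0,0,0,0,-0.008,0.02]

```text
clock: 7.5
eef_pos: [297.9, 423.6, 36.2]
tool_rot: [3.126, -0.607, -2.66]
force: [-0.1, 0.8, -7.5]
width: 29.1
gripper_force: 61.6
```

Emit:
move_arm:
  steps:
    - [0,0,0,0,0,-0.003,0.02]
    - [0,0,0,0,0,-0.003,0.02]
    - [0,0,0,0,0,-0.002,0.02]

```text
clock: 7.8
eef_pos: [298.3, 425.5, 30.2]
tool_rot: [3.122, -0.604, -2.658]
force: [0.3, -0.3, -6.9]
width: 29.0
gripper_force: 61.6
```

```bash
python3 lid.py; python3 go.py 312 415 165 30 120
```

```text
n [-0.004 -0.016  1.   ] elev 89.069385232749 dist grasp to plane 26.122995835423666 21842 31106
ball [308.2 430.9  45.7] 1.4921897494550238 grasp [308.  430.2  45.9]
F [ 0.3 -0.3 -6.9] w 28.998752261677215 61.6176438331604 clk 7.8
now [298.  425.2  29.9] yaw -154.2129018920915 d 55.30229916497051 q [-0.62  1.06 -0.45  1.49  0.11  1.19  1.02]
turn [ 1.45 -4.55  2.88] shift [ 14.  -10.2 135.1] F [-0.3 -0.1 -6.6] w 29.140468903913913 7.9
```

Emit:
move_arm:
  steps:
    - [0,0,0,0,0,-0.001,0.02]
    - [0,0,0,0,0,-0.001,0.02]
    - [0,0,0,0,0,-0.001,0.02]

```text
clock: 8.2
eef_pos: [296.9, 425.1, 27.8]
tool_rot: [3.122, -0.608, -2.658]
force: [0.8, -0.3, 8.0]
width: 29.1
gripper_force: 62.8
```

Emit:
move_arm:
  steps:
    - [0,0,0,0,0,-0.001,0.02]
    - [0,0,0,0,0,0,0.02]

```text
clock: 8.4
eef_pos: [296.8, 425.1, 27.7]
tool_rot: [3.122, -0.609, -2.658]
force: [-0.2, -1.6, 8.6]
width: 29.0
gripper_force: 63.1
```

Emit:
move_arm:
  steps:
    - [0,0,0,0,0,0.0,0.085]
    - [0,0,0,0,0,0,0.085]
    - [0,0,0,0,0,0,0.085]
    - [0,0,0,0.01,0.005,0.017,0.085]
    - [0,0,0,0.02,0.01,0.032,0.085]

```text
clock: 8.9
eef_pos: [325.6, 438.0, 73.1]
tool_rot: [3.125, -0.613, -2.657]
force: [0.6, 0.6, 0.3]
width: 85.2
gripper_force: 0.0
```

Emit:
move_arm:
  steps:
    - [0,0,0,0.02,0.01,0.036,0.085]
    - [0,0,0,0.01,0.005,0.045,0.085]
    - [0,0,0,0,0,0.045,0.085]

```text
clock: 9.2
eef_pos: [358.8, 455.0, 201.0]
tool_rot: [3.123, -0.606, -2.66]
force: [1.0, -0.5, -0.5]
width: 84.9
gripper_force: 0.0
```

```bash
python3 lid.py; python3 go.py 280 385 160 27 55
python3 - <<'E'
from kin import *
np.set_printoptions(suppress=True,precision=2)
p,f=fit(data); q0=np.array([-1.07,.34,.23,2.36,1.49,.26,-.55])
K=np.array([307,431,44.])
for yaw in(10,20,27,35):
  for d in(60,55,52):
    A=pose(yaw,d); print(yaw,d,*ik(K+A.apply([0,0,19]),A,p,q0,.05),*ik(K+A.apply([0,0,-70]),A,p,q0,.05))
E
```

```text
F [ 1.  -0.5 -0.5] w 84.92158316943956 0.0 clk 9.2
now [358.9 457.9 206.1] yaw -154.69234170113756 d 55.73569745898476 q [-0.61  0.92 -0.47  1.21  0.06  1.59  1.03]
turn [ 30.54 -62.15  -0.78] shift [-78.9 -72.9 -46.1] F [0.4 0.6 0. ] w 84.72883822451477 9.3
10 60 [-1.19  0.83 -0.15  2.27  1.9   0.61 -1.42] 0.00021338829059925496 [-1.41  0.64  0.03  2.31  1.6   0.47 -1.19] 0.00014174557231254396
10 55 [-1.24  0.87 -0.16  2.3   1.94  0.73 -1.53] 0.00021311510352851274 [-1.44  0.69 -0.03  2.35  1.7   0.61 -1.38] 0.00017167817347060106
10 52 [-1.27  0.9  -0.15  2.32  1.96  0.8  -1.59] 0.00021362567972095408 [-1.47  0.72 -0.05  2.37  1.73  0.68 -1.47] 0.00018138256578453956
20 60 [-1.07  0.84 -0.27  2.33  2.09  0.7  -1.39] 0.00020362399231683067 [-1.24  0.63 -0.16  2.39  1.87  0.56 -1.27] 0.0001873751257212009
20 55 [-1.12  0.88 -0.28  2.37  2.14  0.84 -1.51] 0.0002051738537893405 [-1.28  0.68 -0.21  2.44  1.96  0.72 -1.45] 0.00019895435797651344
20 52 [-1.15  0.91 -0.27  2.39  2.16  0.92 -1.58] 0.00020750794240174752 [-0.74  1.08 -1.23  2.45  1.73  1.61 -1.23] 0.21813336384640325
27 60 [-0.99  0.85 -0.34  2.37  2.2   0.75 -1.34] 0.00019148534728267576 [-1.12  0.63 -0.27  2.44  2.03  0.61 -1.27] 0.00019372525768984763
27 55 [-1.04  0.9  -0.34  2.41  2.26  0.9  -1.46] 0.00019387542758609425 [-0.64  1.02 -1.23  2.45  1.76  1.45 -1.04] 0.96906019815028
27 52 [-1.07  0.93 -0.33  2.44  2.29  0.99 -1.53] 0.00020032669229912126 [-0.69  1.05 -1.23  2.45  1.75  1.53 -1.08] 1.963637205028106
35 60 [-0.9   0.86 -0.4   2.4   2.32  0.78 -1.27] 0.00020192221624315229 [-0.5   0.95 -1.23  2.45  1.81  1.24 -0.81] 0.5418622999431527
35 55 [-0.81  0.96 -0.6   2.45  2.29  1.06 -1.23] 0.0019955841975413304 [-0.56  0.99 -1.23  2.45  1.8   1.34 -0.86] 2.5937386795814223
35 52 [-0.51  1.32 -1.23  2.45  2.12  1.64 -0.84] 0.5713314238260219 [-0.61  1.01 -1.23  2.45  1.79  1.41 -0.9 ] 3.603277083960222
```

Emit:
move_arm:
  steps:
    - [2.8,-6.2,-1.5,-0.015,-0.005,0.01,0.085]
    - [2.8,-6.2,-1.5,-0.015,-0.005,0.01,0.085]
    - [2.8,-6.2,-1.5,-0.015,-0.005,0.005,0.085]
    - [2.8,-6.2,-1.5,-0.015,-0.005,0.005,0.085]
    - [2.8,-6.2,-1.5,-0.015,-0.005,0.005,0.085]

```text
clock: 9.8
eef_pos: [281.9, 429.5, 235.6]
tool_rot: [3.116, -0.009, -2.793]
force: [0.2, -0.3, 0.5]
width: 85.3
gripper_force: 0.0
```

```bash
python3 go.py 268 424 160 10 55
```

```text
now [281.9 429.5 235.6] yaw 129.54818496566082 d 88.46458217306713 q [-0.74  0.45 -0.4   1.89  0.2   0.84  0.68]
turn [  7.84 -34.71 -10.1 ] shift [-13.9  -5.5 -75.6] F [ 0.2 -0.3  0.5] w 85.25539897943773 9.8
```

Emit:
move_arm:
  steps:
    - [1.4,-6,-1.8,-0.004,-0.001,-0.005,0.085]
    - [1.4,-6,-1.8,-0.004,-0.001,-0.005,0.085]
    - [1.4,-6,-1.8,-0.003,-0.001,-0.01,0.085]
    - [1.4,-6,-1.8,-0.002,-0.001,-0.015,0.085]
    - [1.4,-6,-1.8,-0.001,-0.001,-0.015,0.085]

```text
clock: 10.3
eef_pos: [272.4, 424.0, 194.8]
tool_rot: [-3.129, 0.44, -2.923]
force: [1.9, 0.5, -0.8]
width: 84.9
gripper_force: 0.0
```

```bash
python3 go.py 268 424 130 10 55;python3 lid.py
```

```text
now [272.4 424.  194.8] yaw 10.87274068354241 d 64.75420797080105 q [-1.39  0.43  0.08  2.22  0.9   0.47 -0.34]
turn [ 2.5  -9.46 -2.16] shift [ -4.4  -0.  -64.8] F [ 1.9  0.5 -0.8] w 84.91007771124691 10.3Traceback (most recent call last):
  File "lid.py", line 12, in <module>
    a=P[rng.choice(len(P),3,False)]; n=np.cross(a[1]-a[0],a[2]-a[0]); L=np.linalg.norm(n)
        ~~~~~~~~~~^^^^^^^^^^^^^^^^
  File "numpy/random/_generator.pyx", line 864, in numpy.random._generator.Generator.choice
ValueError: a must be a positive integer unless no samples are taken
```

Emit:
move_arm:
  steps:
    - [0.6,-2.4,-0.5,-0.001,0,-0.02,0.085]
    - [0.6,-2.4,-0.5,-0.001,0,-0.02,0.085]
    - [0.6,-2.4,-0.5,-0.001,0,-0.02,0.085]
    - [0.6,-2.3,-0.5,-0.001,0,-0.02,0.085]

```text
clock: 10.8
eef_pos: [272.8, 425.0, 129.0]
tool_rot: [-3.134, 0.583, -2.957]
force: [0.2, 0.0, -1.1]
width: 85.1
gripper_force: 0.0
```

```bash
python3 go.py 318 433 28 10 55;python3 - <<'E'
from h import *
from scipy.optimize import least_squares
c=eyes.calibration("wrist"); im,d=eyes.get_image("wrist"); cv2.imwrite("pics/w6.png",im)
for r in finder.pinpoint("wrist","lid_knob")[:1]: print(r["confidence"],world(c,r["location"]))
for r in finder.cut_out("wrist","lid")[:1]:
    P=cloud(c,d,r["mask"]); K=P[(P[:,2]>33)&(P[:,2]<70)&(np.linalg.norm(P[:,:2]-[307,431],axis=1)<30)]
    q=least_squares(lambda x:np.linalg.norm(K-x,axis=1)-16,[307,431,44],loss="soft_l1"); print(len(P),len(K),q.x,np.abs(q.fun).mean(),"lid med z",np.median(P[:,2]))
E
```

```text
now [272.8 425.  129. ] yaw 9.791815250668858 d 56.581614306638535 q [-1.7   0.65  0.39  2.33  1.59  0.32 -1.21]
turn [ 0.63 -1.5  -0.33] shift [  45.2    8.  -101. ] F [ 0.2  0.  -1.1] w 85.13318152777644 10.8
0.87 [303.94979825 432.45626885  37.18006217]
21277 1113 [307.03458877 430.83607934  43.65225357] 0.36458077125149957 lid med z 16.302276873509356
```

Emit:
move_arm:
  steps:
    - [0.3,-0.8,-0.2,0.005,0.002,-0.025,0.085]
    - [0.3,-0.7,-0.1,0.01,0.002,-0.025,0.085]
    - [0,0,0,0.015,0.002,-0.025,0.085]
    - [0,0,0,0.015,0.002,-0.026,0.085]
    - [0,0,0,0,0,0,0.085]

```text
clock: 11.45
eef_pos: [320.2, 431.1, 30.3]
tool_rot: [-3.138, 0.61, -2.969]
force: [-0.7, -1.1, -0.4]
width: 85.2
gripper_force: 0.0
```

```bash
python3 go.py 318 433 28 10 55
```

```text
now [320.2 431.1  30.3] yaw 9.472679485232343 d 55.05247724776934 q [-1.45  0.88  0.17  2.31  2.11  0.51 -1.73]
turn [ 0.2  -0.02  0.26] shift [-2.2  1.9 -2.3] F [-0.7 -1.1 -0.4] w 85.21537012881194 11.45
```

Emit:
move_arm:
  steps:
    - [0,0,0,-0.002,0.002,-0.002,0.085]
    - [0,0,0,0,0,0,0.02]
    - [0,0,0,0,0,0,0.02]
    - [0,0,0,0,0,0,0.02]
    - [0,0,0,0,0,0,0.02]

```text
clock: 11.95
eef_pos: [314.4, 432.8, 30.2]
tool_rot: [-3.138, 0.61, -2.966]
force: [-5.3, -2.0, 11.8]
width: 29.2
gripper_force: 58.5
```

Emit:
move_arm:
  steps:
    - [0,0,0,0,0,0,0.02]
    - [0,0,0,0,0,0.004,0.02]
    - [0,0,0,0,0,0.01,0.02]
    - [0,0,0,0,0,0.02,0.02]
    - [0,0,0,0,0,0.02,0.02]

```text
clock: 12.45
eef_pos: [313.4, 434.1, 83.2]
tool_rot: [-3.139, 0.606, -2.964]
force: [-0.1, 0.5, -7.6]
width: 29.1
gripper_force: 60.2
```

```bash
python3 lid.py; python3 go.py 318 433 28 10 55
```

```text
n [-0.063 -0.017  0.998] elev 86.24934408735588 dist grasp to plane 27.77804627182357 35711 47408
ball [306.3 433.5  96.4] 0.36710259471479934 grasp [302.8 432.2  98.8]
F [-0.1  0.5 -7.6] w 29.076353859135647 60.196813344955444 clk 12.45
now [314.4 435.5  85.3] yaw 10.25429578653564 d 55.011906132415184 q [-1.56  0.76  0.31  2.31  1.97  0.38 -1.56]
turn [-0.11 -0.03 -0.09] shift [  3.6  -2.5 -57.3] F [ 1.5  0.5 -8.6] w 29.19985428396906 12.55
```

Run:
```python
from kin import *
from h import cloud,eyes
np.set_printoptions(suppress=True,precision=2)
p,f=fit(data); q=np.array([-1.56,.76,.31,2.31,1.97,.38,-1.56])
W=[(306,433,96,10,58.7),(320,400,240,10,58.7),(420,200,245,0,58.7),(480,-6,240,-10,58.7),(562,-6,222,-10,58.7),(562,-6,200,-10,58.7)]
for a,b in zip(W[:-1],W[1:]):
    for t in np.linspace(0,1,9)[1:]:
        w=np.array(a)*(1-t)+np.array(b)*t; A=pose(w[3],w[4]); q1,e=ik(w[:3]+A.apply([0,0,15]),A,p,q,.05)
        if e>.05 or abs(q1-q).max()>.3: print("warn",w,e,q1-q)
        q=q1
    print(b,q)
c=eyes.calibration("top"); d=np.load("top.npy"); P=cloud(c,d,np.ones_like(d,bool))
S=P[(P[:,2]>322)&(P[:,1]>-150)&(P[:,1]<140)&(P[:,0]>500)&(P[:,0]<700)]
for x in range(540,700,20):
    k=S[(S[:,0]>=x)&(S[:,0]<x+20)]; print(x,len(k),k[:,2].max() if len(k) else "")
```

```text
(320, 400, 240, 10, 58.7) [-1.43  0.38  0.23  2.24  1.04  0.45 -0.42]
(420, 200, 245, 0, 58.7) [-1.07  0.29  0.38  2.43  1.47  0.25 -0.57]
warn [435.   148.5  243.75  -2.5   58.7 ] 0.0016860013254665874 [ 0.37 -0.02 -0.37  0.01  0.03  0.09 -0.  ]
warn [442.5  122.75 243.12  -3.75  58.7 ] 0.0023028713949647716 [ 0.44  0.02 -0.46  0.    0.01  0.12  0.03]
warn [450.   97.  242.5  -5.   58.7] 0.0019285590524619563 [ 0.3   0.05 -0.3   0.    0.01  0.09  0.03]
(480, -6, 240, -10, 58.7) [ 0.45  0.35 -0.79  2.43  1.72  0.47 -0.46]
(562, -6, 222, -10, 58.7) [ 0.4   0.48 -0.73  2.26  1.67  0.5  -0.33]
(562, -6, 200, -10, 58.7) [ 0.4   0.54 -0.75  2.28  1.79  0.55 -0.45]
540 116 349.5686924290749
560 251 350.41614372871595
580 47 348.9182424683488
600 57 348.9272679632602
620 52 348.51454716234707
640 176 349.204048772855
660 101 349.6848081711628
680 52 350.13001989855024
```

Emit:
move_arm:
  steps:
    - [0,0.8,0,0.0,0,0.03,0.02]
    - [0,0.8,0,0.002,-0.005,0.035,0.02]
    - [0,0.8,0,0.005,-0.01,0.035,0.02]
    - [0,0.8,0,0.005,-0.015,0.035,0.02]

```text
clock: 12.95
eef_pos: [323.8, 414.5, 181.5]
tool_rot: [-3.14, 0.576, -2.966]
force: [0.5, -0.0, -6.9]
width: 29.0
gripper_force: 62.1
```

```bash
python3 lid.py; python3 go.py 428 200 228 0 58.7
```

```text
n [-0.035 -0.01   0.999] elev 87.903087071293 dist grasp to plane 27.715400864760827 35739 47195
ball [317.1 414.  194.9] 0.3509403764636482 grasp [313.7 412.8 197.5]
F [ 0.5 -0.  -6.9] w 29.016820182210346 62.1199107170105 clk 12.95
now [326.6 412.6 184. ] yaw 9.812241033924746 d 56.77813001423082 q [-1.62  0.53  0.46  2.28  1.28  0.29 -0.74]
turn [-0.32  1.9  -9.56] shift [ 101.4 -212.6   44. ] F [ 2.4 -0.1 -7. ] w 28.743470517630023 13.05
```

Emit:
move_arm:
  steps:
    - [0,0.5,-1.5,0.02,-0.02,0.03,0.02]
    - [0,0.5,-1.5,0.02,-0.03,0.02,0.02]
    - [0,0.5,-1.5,0.02,-0.04,0.005,0.02]
    - [0,0.4,-1.5,0.02,-0.04,0,0.02]
    - [0,0,-1.5,0.02,-0.04,0,0.02]

```text
clock: 13.55
eef_pos: [424.9, 242.7, 235.7]
tool_rot: [3.138, 0.543, -3.104]
force: [0.6, 0.5, -7.0]
width: 28.9
gripper_force: 62.3
```

```bash
python3 lid.py; python3 go.py 470 60 228 -5 58.7
```

```text
n [ 0.001 -0.003  1.   ] elev 89.81339386177034 dist grasp to plane 28.235441466823175 35642 47287
ball [418.5 243.  249.3] 0.3930315505951485 grasp [415.1 242.3 252. ]
F [ 0.6  0.5 -7. ] w 28.906475436845703 62.293914556503296 clk 13.55
now [426.7 234.5 235.6] yaw 1.0995979609534063 d 58.80513618523296 q [-1.18  0.31  0.45  2.38  1.27  0.25 -0.4 ]
turn [ 0.19 -0.11 -6.43] shift [  43.3 -174.5   -7.6] F [-1.  -1.4 -8.2] w 29.21558495207584 13.65
```

Emit:
move_arm:
  steps:
    - [0,0,-1.3,0.008,-0.03,-0.001,0.02]
    - [0,0,-1.3,0.009,-0.036,-0.001,0.02]
    - [0,0,-1.3,0.009,-0.036,-0.002,0.02]
    - [0,0,-1.3,0.009,-0.036,-0.002,0.02]
    - [0,0,-1.2,0.008,-0.036,-0.002,0.02]

```text
clock: 14.15
eef_pos: [466.0, 75.0, 227.1]
tool_rot: [3.136, 0.54, 3.07]
force: [-6.6, -3.2, -10.2]
width: 28.7
gripper_force: 62.6
```

```bash
python3 lid.py; python3 go.py 500 -5 225 -7 58.8
```

```text
n [ 0.01  -0.014  1.   ] elev 88.9804935991035 dist grasp to plane 33.44115835844926 24 24
F [ -6.6  -3.2 -10.2] w 28.701034522789953 62.60584831237793 clk 14.15
now [468.   66.4 227.8] yaw -4.795232217010035 d 58.85452474283166 q [-0.38  0.26  0.01  2.47  1.92  0.24 -0.75]
turn [-0.1  -0.04 -2.05] shift [ 32.  -71.4  -2.8] F [ 0.3 -0.7 -7.3] w 28.991303221752048 14.25
```

Emit:
move_arm:
  steps:
    - [0,0,0,0.012,-0.015,0,0.02]
    - [0,0,0,0.01,-0.02,0,0.02]
    - [0,0,0,0.01,-0.02,-0.002,0.02]
    - [0,0,0,0.008,-0.016,-0.002,0.02]
    - [0,0,0,0,0,0,0.02]

```text
clock: 14.75
eef_pos: [507.0, 1.4, 223.1]
tool_rot: [3.136, 0.541, 3.063]
force: [-0.3, -1.8, -7.5]
width: 28.8
gripper_force: 62.7
```

```bash
python3 go.py 568 -6 208 -5 58.8
python3 - <<'E'
from h import *
s=telemetry.read_state()
for n in["top","wrist","side"]:
    c=eyes.calibration(n); im,d=eyes.get_image(n); cv2.imwrite(f"pics/{n}7.png",im)
    for r in finder.pinpoint(n,"pot_rim")[:1]: print(n,r["confidence"],world(c,r["location"]))
    for r in finder.cut_out(n,"pot")[:1]:
        P=cloud(c,d,r["mask"]); Q=P[abs(P[:,2]-165)<6]
        if len(Q)>40: print(n,len(Q),circ(Q),np.median(Q[:,2]))
    for r in finder.pinpoint(n,"lid_knob")[:1]: print(n,"knob",r["confidence"],world(c,r["location"]))
E
```

```text
now [507.    1.4 223.1] yaw -3.835827486770407 d 58.982843793522605 q [ 0.14  0.31 -0.34  2.4   1.97  0.24 -0.58]
turn [-0.3  -0.16 -0.69] shift [ 61.   -7.4 -15.1] F [-0.3 -1.8 -7.5] w 28.771366095556115 14.75
top 0.7 [561.06447581  -0.60293917 164.02168138]
top 98 (array([564.1299512 ,  -5.72166455]), np.float64(77.29195976329363)) 165.58412995495644
top knob 0.92 [500.88349059  -1.50944718 236.01673164]
wrist knob 0.65 [498.03108422   6.11288084 232.82615398]
side 0.59 [557.31891793  -3.80522251 163.71743013]
side 67 (array([556.63637609,  -5.2050532 ]), np.float64(78.155610334395)) 162.95563898593878
side knob 0.56 [497.38042088   6.19179166 232.3583529 ]
```

View pics/wrist7.png

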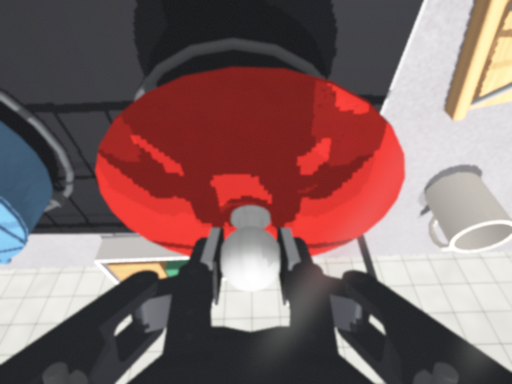

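View pics/top7.png

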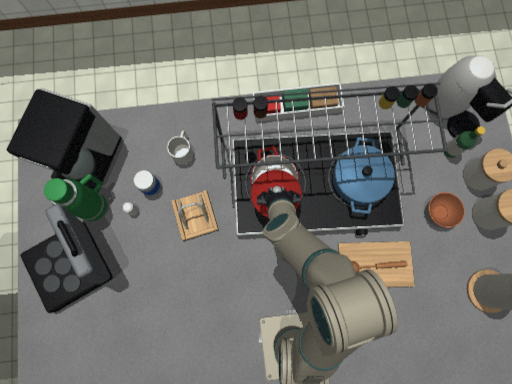

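The top view shows the held lid just in front of the pot, short of the rack, with everything else unmoved. The wrist view shows the ball in the pads at (250,258) and the lid seen obliquely, which fits a level lid. I'll move in to hover.

Emit:
move_arm:
  steps:
    - [0,0,0,0.012,-0.002,-0.008,0.02]
    - [0,0,0,0.018,-0.002,-0.005,0.02]
    - [0,0,0,0.018,-0.002,0,0.02]
    - [0,0,0,0.012,-0.001,0,0.02]
    - [0,0,0,0,0,0,0.02]

```text
clock: 15.85
eef_pos: [569.1, -2.7, 212.7]
tool_rot: [3.136, 0.547, 3.07]
force: [-0.2, 0.7, -7.6]
width: 29.1
gripper_force: 62.6
```

```bash
cat > rel.py <<'E'
from h import *
from scipy.optimize import least_squares
s=telemetry.read_state(); T=R.from_euler('xyz',s["tool_rot"]); b=s["eef_pos"]-15*T.as_matrix()[:,2]; print("ball by arm",np.round(b,1))
def ray(c,uv,z):
    D=np.c_[(uv[:,0]-c["cx"])/c["fx"],(uv[:,1]-c["cy"])/c["fy"],np.ones(len(uv))]@att(c).T; o=np.array(c["position"])
    return (o+D*((z-o[2])/D[:,2])[:,None])
c=eyes.calibration("top"); im,d=eyes.get_image("top"); cv2.imwrite("pics/top8.png",im)
def red(im):
    h=cv2.cvtColor(im,cv2.COLOR_BGR2HSV); return ((h[...,0]<8)|(h[...,0]>172))&(h[...,1]>140)&(h[...,2]>40)
def edge(im,z,c0,Rr,tol=8):
    cs,_=cv2.findContours(red(im).astype(np.uint8),cv2.RETR_LIST,cv2.CHAIN_APPROX_NONE)
    uv=np.vstack([k[:,0] for k in cs]).astype(float); W=ray(c,uv,z)[:,:2]
    for _ in range(3):
        r=np.linalg.norm(W-c0,axis=1); K=W[abs(r-Rr)<tol]
        q=least_squares(lambda x:np.linalg.norm(K-x,axis=1)-Rr,c0,loss="soft_l1",f_scale=1.5); c0=q.x
    a=np.degrees(np.arctan2(*(K-c0).T[::-1])); return np.round(c0,1),len(K),np.abs(q.fun).mean().round(2),np.histogram(a,8,(-180,180))[0]
im0=cv2.imread("pics/top.png")
print("pot outer",edge(im0,165,np.array([562.5,-6]),80))
print("lid",edge(im,b[2]-33,b[:2],83))
for n in["top","side"]:
    if n=="side": cc=eyes.calibration(n); im,d=eyes.get_image(n)
    else: cc=c
    r=finder.cut_out(n,"lid")
    for k in r[:1]:
        P=cloud(cc,d,k["mask"]); Q=P[(abs(P[:,2]-(b[2]-30))<9)]; Q=Q[np.linalg.norm(Q[:,:2]-b[:2],axis=1)<95]
        A=np.c_[Q[:,:2]-b[:2],np.ones(len(Q))]; print(n,k["confidence"],len(Q),np.round(np.percentile(Q,[1,99],axis=0),1).tolist())
E
python3 rel.py; python3 lid.py; python3 go.py 568 -6 208 -5 58.8
```

```text
ball by arm [561.3  -2.2 225.5]
pot outer (array([559.3,  -4.6]), 120, np.float64(2.21), array([28, 20,  4,  7,  7,  6, 26, 22]))
lid (array([557.1,  -2.8]), 126, np.float64(2.88), array([ 0, 18, 19, 23, 24, 16, 18,  8]))
top 0.71 691 [[497.8, -81.3, 188.5], [639.4, 75.4, 204.0]]
side 0.95 693 [[474.4, -79.4, 187.3], [626.8, 74.9, 203.9]]
n [-0.003 -0.013  1.   ] elev 89.24606378478542 dist grasp to plane 27.933137702200646 35701 47134
ball [559.6  -1.1 225.3] 0.3561368476528157 grasp [556.1  -1.5 228.1]
F [ 0.4  0.  -7.1] w 29.020275972563223 62.5889253616333 clk 16.05
now [566.2  -2.2 212.1] yaw -3.4143141192597684 d 58.83169382449851 q [ 0.18  0.41 -0.36  2.28  1.85  0.24 -0.41]
turn [-0.25 -0.01 -1.17] shift [ 1.8 -3.8 -4.1] F [ 0.8 -1.1 -7.6] w 28.916758549384923 16.15
```

Emit:
move_arm:
  steps:
    - [0,0,0,0.001,-0.002,-0.003,0.02]
    - [0,0,0,0.001,-0.002,-0.005,0.02]
    - [0,0,0,0,0,-0.004,0.02]
    - [0,0,0,0,0,-0.002,0.02]
    - [0,0,0,0,0,0,0.02]

```text
clock: 16.65
eef_pos: [568.7, -6.2, 197.7]
tool_rot: [3.136, 0.544, 3.071]
force: [-0.8, 0.5, -7.4]
width: 28.9
gripper_force: 62.7
```

Emit:
move_arm:
  steps:
    - [0,0,0,0,0,-0.001,0.02]
    - [0,0,0,0,0,-0.001,0.02]
    - [0,0,0,0,0,-0.001,0.02]

```text
clock: 16.95
eef_pos: [569.2, -6.1, 195.3]
tool_rot: [3.136, 0.545, 3.072]
force: [-0.7, -0.4, -7.1]
width: 29.2
gripper_force: 62.7
```

```bash
python3 lid.py; python3 go.py 568 -6 208 -5 58.8
python3 - <<'E'
from h import *
from scipy.optimize import least_squares
c=eyes.calibration("top"); im,d=eyes.get_image("top"); h=cv2.cvtColor(im,cv2.COLOR_BGR2HSV)
d0=np.load("top.npy"); im0=cv2.imread("pics/top.png")
P=cloud(c,d0,np.ones_like(d0,bool)); r=np.linalg.norm(P[:,:2]-[562.5,-6],axis=1); K=P[(abs(P[:,2]-165)<3)&(abs(r-78)<7)]
q=least_squares(lambda x:np.linalg.norm(K[:,:2]-x,axis=1)-78,[562,-6],loss="soft_l1"); a=np.degrees(np.arctan2(K[:,1]-q.x[1],K[:,0]-q.x[0]))
print("pot",q.x,len(K),np.histogram(a,8,(-180,180))[0])
E
```

```text
n [ 0.001 -0.011  1.   ] elev 89.37579989277332 dist grasp to plane 28.1237510869524 35759 47309
ball [562.8  -5.1 208.8] 0.4050418528032706 grasp [559.3  -5.5 211.6]
F [-0.7 -0.4 -7.1] w 29.22695653098531 62.6869797706604 clk 16.95
now [569.1  -6.1 195.2] yaw -3.3938389597109264 d 58.787070058615534 q [ 0.24  0.46 -0.44  2.29  1.97  0.3  -0.51]
turn [-0.27  0.03 -1.16] shift [-1.1  0.1 12.8] F [ 0.4 -0.6 -7.2] w 28.89276104548005 17.05
pot [562.78603162  -5.59305159] 156 [19 17 14 20 21 19 25 21]
```

Emit:
move_arm:
  steps:
    - [0,0,0,0,0,-0.001,0.02]
    - [0,0,0,0,0,-0.001,0.02]
    - [0,0,0,0,0,-0.001,0.02]

```text
clock: 17.4
eef_pos: [569.8, -5.6, 192.9]
tool_rot: [3.136, 0.546, 3.073]
force: [0.5, 1.6, -3.1]
width: 29.2
gripper_force: 63.0
```

Emit:
move_arm:
  steps:
    - [0,0,0,0,0,-0.001,0.02]
    - [0,0,0,0,0,0,0.02]

```text
clock: 17.6
eef_pos: [569.8, -4.8, 191.5]
tool_rot: [3.134, 0.545, 3.073]
force: [3.0, 4.0, -5.6]
width: 29.1
gripper_force: 62.7
```

Emit:
move_arm:
  steps:
    - [0,0,0,0.0005,0.001,0,0.02]
    - [0,0,0,0,0,-0.001,0.02]
    - [0,0,0,0,0,-0.001,0.02]

```text
clock: 17.9
eef_pos: [569.9, -4.8, 189.4]
tool_rot: [3.136, 0.545, 3.072]
force: [0.7, 2.7, -3.4]
width: 28.9
gripper_force: 63.0
```

```bash
python3 lid.py; python3 go.py 568 -6 208 -5 58.8
```

```text
n [-0.043 -0.006  0.999] elev 87.4802011707654 dist grasp to plane 27.412372851032263 35056 47385
ball [563.5  -3.8 202.9] 0.35225188775182176 grasp [560.1  -4.2 205.6]
F [ 0.7  2.7 -3.4] w 28.8630820352416 62.98010230064392 clk 17.9
now [569.8  -4.8 189.2] yaw -3.328565500257894 d 58.79010130048124 q [ 0.25  0.47 -0.46  2.29  2.    0.32 -0.54]
turn [-0.29  0.03 -1.19] shift [-1.8 -1.2 18.8] F [ 1.3  4.5 -5.4] w 28.95286575525346 18.0
```

Emit:
move_arm:
  steps:
    - [0,1.2,0,-0.0005,0.0005,0,0.02]
    - [0,1.2,0,-0.0005,0.0005,-0.001,0.02]
    - [0,0,0,0,0,-0.001,0.02]

```text
clock: 18.3
eef_pos: [568.9, -4.8, 187.5]
tool_rot: [3.14, 0.503, 3.072]
force: [-0.3, 2.0, -4.4]
width: 28.9
gripper_force: 63.0
```

```bash
python3 lid.py; python3 go.py 568 -6 208 -5 58.8
```

```text
n [-0.046  0.014  0.999] elev 87.25141267078753 dist grasp to plane 28.216365674621816 34703 47401
ball [563.1  -3.7 201.3] 0.4421067752188998 grasp [559.7  -4.2 204.1]
F [-0.3  2.  -4.4] w 28.91365047894541 62.97920107841492 clk 18.3
now [568.7  -4.8 187.2] yaw -3.798328436272239 d 61.15536346233783 q [ 0.2   0.46 -0.39  2.26  1.8   0.26 -0.35]
turn [-0.24 -2.34 -1.1 ] shift [-0.7 -1.2 20.8] F [ 1.9  1.7 -4.5] w 28.90809711796184 18.4
```

Emit:
move_arm:
  steps:
    - [0,0,0,-0.001,0,0,0.02]
    - [0,0,0,-0.001,0,0,0.02]
    - [0,0,0,-0.001,0,0,0.02]

```text
clock: 18.7
eef_pos: [567.6, -4.5, 188.1]
tool_rot: [3.14, 0.506, 3.074]
force: [9.3, 2.5, -7.3]
width: 29.4
gripper_force: 62.3
```

```bash
python3 lid.py; python3 go.py 568 -6 208 -5 58.8
```

```text
n [-0.075 -0.002  0.997] elev 85.69416599456693 dist grasp to plane 27.867943206095518 34886 47106
ball [561.8  -3.5 201.8] 0.36445612069782324 grasp [558.4  -3.9 204.7]
F [ 9.3  2.5 -7.3] w 29.3724772080341 62.3102331161499 clk 18.7
now [567.7  -4.5 188.1] yaw -3.699585722284753 d 60.985116861473706 q [ 0.21  0.46 -0.4   2.26  1.82  0.27 -0.36]
turn [-0.25 -2.17 -1.15] shift [ 0.3 -1.5 19.9] F [ 8.1  1.3 -7. ] w 28.72978458712372 18.8
```

Emit:
move_arm:
  steps:
    - [0,1.5,0,-0.0002,0,0,0.02]
    - [0,1.5,0,-0.0002,0,0,0.02]
    - [0,1.4,0,-0.0002,0,0,0.02]

```text
clock: 19.1
eef_pos: [565.3, -4.6, 187.2]
tool_rot: [-3.137, 0.425, 3.076]
force: [4.8, 0.2, -7.7]
width: 29.0
gripper_force: 62.0
```

```bash
python3 lid.py; python3 go.py 568 -6 208 -5 58.8
```

```text
n [-0.053 -0.002  0.999] elev 86.971382797104 dist grasp to plane 28.36900581024486 33671 45926
ball [562.1  -3.6 201.7] 0.4793058340363146 grasp [557.5  -4.  204.5]
F [ 4.8  0.2 -7.7] w 29.047917338101048 61.97922348976135 clk 19.1
now [565.6  -4.7 187.4] yaw -4.330829928673799 d 65.54660398540241 q [ 0.22  0.47 -0.42  2.2   1.27  0.27  0.19]
turn [-0.35 -6.74 -1.04] shift [ 2.4 -1.3 20.6] F [ 2.6  0.6 -2.9] w 28.46984239081456 19.2
```

Run:
```python
from h import *
ims=[]
for n,(u,v) in(("side",(262,180)),("top",(275,180))):
    c=eyes.calibration(n); im,d=eyes.get_image(n)
    ims.append(cv2.resize(im[v-45:v+45,u-55:u+55],(660,540),interpolation=cv2.INTER_CUBIC))
    for t in("lid","pot"):
        for r in finder.cut_out(n,t)[:1]:
            P=cloud(c,d,r["mask"]); print(n,t,round(r["confidence"],2),len(P),np.round(np.percentile(P,[1,50,99],axis=0),1).tolist())
            if t=="lid":
                Q=P[(P[:,2]>150)&(P[:,2]<190)]; 
                A=np.c_[Q[:,:2]-[563,-5],np.ones(len(Q))]; s=np.linalg.lstsq(A,Q[:,2],rcond=None)[0]; print(" plane slope",s)
cv2.imwrite("pics/c1.png",np.hstack([cv2.resize(i,(400,327)) for i in ims]))
```

```text
side lid 0.6 696 [[478.1, -80.4, 164.8], [539.4, 11.7, 173.5], [629.9, 72.5, 184.8]]
 plane slope [-4.54186349e-03  5.89381559e-03  1.73057141e+02]
side pot 0.56 438 [[444.9, -93.6, 68.5], [501.7, 45.4, 132.3], [590.5, 75.3, 163.3]]
top lid 0.66 803 [[495.7, -87.7, 132.7], [586.5, 16.7, 173.9], [641.0, 72.3, 343.8]]
 plane slope [-1.52344619e-02  6.59046304e-03  1.73826371e+02]
top pot 0.54 147 [[492.4, -30.7, 63.7], [658.7, 33.2, 146.3], [692.5, 64.4, 173.9]]
```

View pics/c1.png

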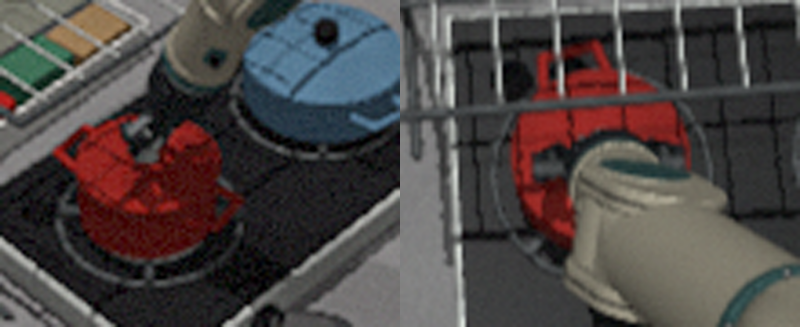

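The crops show the lid covering the pot on all sides, with the rack wire crossing in front of it in the top view. Both fixed cameras put it within about 1° of level, which disagrees with the dome-based wrist fit. I'll check the flange ring height by azimuth.

```bash
cat > ring.py <<'E'
from h import *
def ring(n,C,zl=150,zh=200):
    c=eyes.calibration(n); im,d=eyes.get_image(n); r=finder.cut_out(n,"lid")
    m=r[0]["mask"] if r else np.ones_like(d,bool)
    P=cloud(c,d,m); v=P[:,:2]-C; rad=np.hypot(*v.T); a=np.degrees(np.arctan2(v[:,1],v[:,0]))
    for lo,hi in((35,55),(55,70),(72,81)):
        k=(rad>lo)&(rad<hi)&(P[:,2]>zl)&(P[:,2]<zh); out=[]
        for t in range(-180,180,45):
            q=P[k&(a>=t)&(a<t+45),2]; out.append((len(q),round(float(np.median(q)),1)) if len(q)>4 else None)
        Q=P[k]; s=np.linalg.lstsq(np.c_[Q[:,:2]-C,np.ones(len(Q))],Q[:,2],rcond=None)[0] if len(Q)>20 else None
        print(n,(lo,hi),out,"slope deg",np.round(np.degrees(s[:2]),2) if s is not None else "",s[2] if s is not None else "")
if __name__=="__main__":
    for n in("wrist","side","top"): ring(n,np.array([563,-5]))
E
python3 ring.py
```

```text
wrist (35, 55) [(2393, 176.0), (1615, 175.3), (755, 174.9), None, None, (924, 176.5), (1796, 176.8), (2488, 176.6)] slope deg [-0.49  1.04] 175.90004258573336
wrist (55, 70) [(3187, 174.2), (1738, 173.1), (795, 172.5), None, (25, 173.8), (978, 175.0), (2070, 175.5), (3419, 175.1)] slope deg [-0.52  1.21] 174.04853624367948
wrist (72, 81) [(2731, 171.7), (1259, 170.5), (424, 169.9), (13, 170.4), (59, 171.5), (646, 172.7), (1596, 173.2), (2994, 172.8)] slope deg [-0.51  1.17] 171.5276650611604
side (35, 55) [(28, 175.1), (23, 174.4), None, (9, 173.4), (22, 174.2), (29, 174.0), (27, 174.5), (36, 175.8)] slope deg [-1.26  0.48] 174.67652676517505
side (55, 70) [(34, 173.8), (27, 173.0), None, (10, 170.4), (27, 171.4), (33, 172.0), (40, 174.2), (33, 173.3)] slope deg [-1.6  0.6] 172.56468382569523
side (72, 81) [(24, 171.0), (21, 170.6), None, (6, 166.4), (10, 168.0), (12, 170.2), (22, 171.7), (23, 172.6)] slope deg [-1.43  0.17] 170.28771283986853
top (35, 55) [None, None, (39, 175.2), (28, 175.6), (31, 176.0), (38, 175.8), (15, 176.7), None] slope deg [-0.58  0.51] 175.93462892205235
top (55, 70) [None, None, (49, 172.9), (33, 174.0), (27, 173.5), (53, 173.8), (42, 174.9), (20, 176.4)] slope deg [-0.79  0.54] 174.02920448760884
top (72, 81) [None, None, (29, 171.0), (32, 169.8), (25, 169.9), (17, 173.4), (42, 173.0), (21, 172.7)] slope deg [-1.13  0.5 ] 171.61579756816434
```

Emit:
move_arm:
  steps:
    - [0,0,0,0,0,-0.001,0.02]
    - [0,0,0,0,0,0,0.02]

```text
clock: 20.0
eef_pos: [565.3, -4.4, 186.5]
tool_rot: [-3.137, 0.427, 3.077]
force: [5.5, 1.3, -2.2]
width: 29.3
gripper_force: 62.4
```

Emit:
move_arm:
  steps:
    - [0,0,0,0,0,-0.001,0.02]
    - [0,0,0,0,0,0,0.02]

```text
clock: 20.2
eef_pos: [565.2, -4.2, 185.9]
tool_rot: [-3.137, 0.428, 3.077]
force: [0.6, 0.8, 4.1]
width: 28.9
gripper_force: 63.1
```

```bash
python3 ring.py | grep -v side; python3 lid.py; python3 go.py 568 -6 208 -5 58.8
```

```text
wrist (35, 55) [(2409, 174.4), (1641, 174.3), (769, 174.3), None, None, (905, 174.6), (1796, 174.7), (2490, 174.6)] slope deg [0.08 0.23] 174.52386026328026
wrist (55, 70) [(3186, 172.5), (1766, 172.2), (807, 172.1), (7, 171.3), (20, 172.2), (983, 172.9), (2046, 173.0), (3385, 172.8)] slope deg [0.04 0.39] 172.66820751505182
wrist (72, 81) [(2739, 170.0), (1272, 169.8), (393, 169.8), (18, 170.1), (60, 170.2), (651, 170.5), (1588, 170.6), (2945, 170.4)] slope deg [0.   0.36] 170.15387241804956
top (35, 55) [None, None, (44, 173.9), (35, 174.3), (32, 175.0), (43, 174.9), (13, 174.5), None] slope deg [0.5  0.33] 174.17082813437557
top (55, 70) [None, None, (54, 173.8), (36, 172.5), (30, 172.1), (56, 172.4), (43, 172.3), (23, 172.4)] slope deg [-0.55 -0.62] 172.9575747797909
top (72, 81) [None, None, (31, 169.6), (33, 170.6), (25, 168.4), (33, 169.9), (47, 169.7), (20, 171.2)] slope deg [-0.45 -0.24] 170.03600637847035
n [-0.052 -0.011  0.999] elev 86.94138979512971 dist grasp to plane 28.48771639887061 33502 46058
ball [562.   -3.2 200.4] 0.4485093699105565 grasp [557.4  -3.6 203.2]
F [-0.5  2.   6.2] w 28.885975676971068 63.14285159111023 clk 20.5
now [565.2  -4.2 185.9] yaw -4.308953936818206 d 65.49921823802246 q [ 0.22  0.47 -0.41  2.2   1.29  0.27  0.17]
turn [-0.29 -6.7  -1.17] shift [ 2.8 -1.8 22.1] F [-1.1  1.9  5.5] w 29.08380761601196 20.6
```

Emit:
move_arm:
  steps:
    - [0,0,0,0,0,-0.001,0.02]
    - [0,0,0,0,0,-0.0005,0.02]
    - [0,0,0,0,0,0,0.02]

```text
clock: 20.9
eef_pos: [565.3, -4.2, 185.8]
tool_rot: [-3.137, 0.43, 3.077]
force: [-7.9, 2.0, 19.1]
width: 29.0
gripper_force: 64.7
```

```bash
python3 ring.py | grep wrist; python3 lid.py|tail -2; python3 go.py 568 -6 208 -5 58.8
```

```text
wrist (35, 55) [(2411, 174.4), (1631, 174.3), (777, 174.3), None, None, (906, 174.6), (1799, 174.6), (2490, 174.6)] slope deg [0.07 0.21] 174.50223604696782
wrist (55, 70) [(3214, 172.5), (1766, 172.2), (808, 172.1), (6, 171.4), (26, 172.1), (983, 172.9), (2037, 173.0), (3391, 172.8)] slope deg [0.03 0.38] 172.64883078856553
wrist (72, 81) [(2774, 170.0), (1287, 169.7), (450, 169.7), (15, 170.1), (63, 170.1), (659, 170.5), (1577, 170.5), (2956, 170.4)] slope deg [-0.02  0.35] 170.10579083443682
ball [562.1  -3.2 200.4] 0.4115453681906261 grasp [557.5  -3.6 203.1]
F [-8.2  1.9 20. ] w 29.033326704786155 64.71041321754456 clk 21.2
now [565.3  -4.2 185.8] yaw -4.3912019221831695 d 65.37229649160732 q [ 0.22  0.47 -0.41  2.2   1.3   0.27  0.15]
turn [-0.25 -6.57 -1.16] shift [ 2.7 -1.8 22.2] F [-9.   1.4 20.5] w 28.974336637017252 21.3
```

Emit:
move_arm:
  steps:
    - [0,0,0,0,0,0.001,0.02]
    - [0,0,0,0,0,0,0.085]
    - [0,0,0,0,0,0,0.085]
    - [0,0,0,0,0,0,0.085]
    - [0,0,0,0,0,0,0.085]

```text
clock: 21.8
eef_pos: [564.5, -4.6, 184.1]
tool_rot: [-3.138, 0.425, 3.075]
force: [-0.4, 0.2, 0.2]
width: 83.8
gripper_force: 0.0
```

Emit:
move_arm:
  steps:
    - [0,0,0,-0.008,0,0.007,0.085]
    - [0,0,0,-0.018,0.001,0.016,0.085]
    - [0,0,0,-0.025,0.002,0.02,0.085]
    - [0,0,0,-0.03,0.002,0.02,0.085]
    - [0,0,0,-0.02,0,0.03,0.085]

```text
clock: 22.3
eef_pos: [461.8, 0.6, 275.2]
tool_rot: [-3.136, 0.421, 3.077]
force: [-0.0, -1.3, 1.5]
width: 85.1
gripper_force: 0.0
```

Run:
```python
from h import *
from ring import ring
s=telemetry.read_state(); print(s["eef_pos"],s["force"],s["width"],s["clock"])
for n in("wrist","side","top"): ring(n,np.array([563,-5]))
im,_=eyes.get_image("wrist"); im2,_=eyes.get_image("top"); cv2.imwrite("pics/end.png",np.hstack([cv2.resize(im,(400,300)),cv2.resize(im2,(400,300))]))
```

```text
[461.84698633   0.56246737 275.17300447] [-0.01126769 -1.25950038  1.50933567] 85.1033662167716 22.3
wrist (35, 55) [(562, 174.6), (460, 174.5), (350, 174.5), (149, 174.5), (153, 174.7), (371, 174.8), (487, 174.8), (583, 174.7)] slope deg [0.01 0.23] 174.6564285868081
wrist (55, 70) [(709, 172.7), (497, 172.3), (313, 172.3), (169, 172.4), (186, 172.8), (344, 173.2), (534, 173.2), (724, 173.0)] slope deg [-0.04  0.44] 172.76080301780416
wrist (72, 81) [(581, 170.2), (362, 169.8), (177, 169.9), (129, 170.1), (146, 170.5), (238, 170.7), (407, 170.7), (581, 170.5)] slope deg [0.   0.41] 170.25203658788004
side (35, 55) [(30, 173.7), (22, 173.3), (13, 174.0), (23, 174.4), (26, 171.9), (27, 173.3), (31, 173.5), (35, 172.5)] slope deg [-0.49 -0.52] 173.44968973860563
side (55, 70) [(32, 172.2), (10, 171.4), (18, 172.3), (19, 169.3), (26, 169.6), (34, 170.5), (39, 172.0), (31, 171.9)] slope deg [-0.94 -0.14] 171.1391850197418
side (72, 81) [(24, 171.1), (11, 171.2), (10, 167.6), (7, 166.3), None, (18, 167.5), (30, 168.8), (30, 169.6)] slope deg [-1.14 -0.71] 168.61583285744248
top (35, 55) [(64, 174.9), (60, 174.6), (60, 174.9), (32, 174.8), (32, 174.0), (60, 174.7), (63, 174.2), (64, 175.1)] slope deg [-0.34 -0.26] 174.50509957765854
top (55, 70) [(68, 171.9), (62, 172.7), (53, 172.5), (36, 172.4), (30, 173.2), (62, 171.8), (66, 172.6), (67, 172.9)] slope deg [-0.13 -0.24] 172.55901531736532
top (72, 81) [(26, 170.7), (49, 170.9), (31, 171.9), (32, 170.3), (34, 169.4), (33, 170.4), (50, 169.6), (34, 170.9)] slope deg [-0.24 -0.55] 170.34353013775453
```

View pics/end.png

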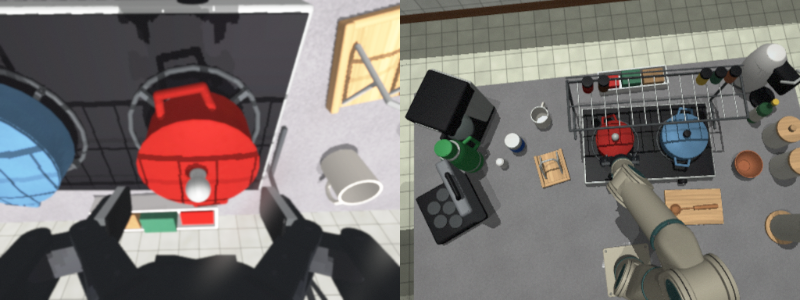

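The left half (wrist) shows the lid home on the pot, knob at (198,183), with the fingers clear. The right half (top) shows the lid centred at (615,138) and everything else where it was. The cameras read it level to within about 0.5°, apart from the coarser side view at about 1°. Handing in.

```bash
python3 -c "
from cell import ctrl
print(ctrl.finish_job())"
```

```text
the job is handed in; nothing more can be done
None
```

The red lid is on the open pot, level to about half a degree by the wrist and top cameras, lowered by its knob until it met the rim and released there. On the way I set it down once on the counter to regrasp it. The job was handed in at about 22 s with the gripper clear of everything; the final pictures show nothing else out of place.

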